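# Scan the tube rack and register it in the loading corner

### The arm

A 6-joint arm with a two-finger parallel gripper is mounted at the origin on the work surface. World frame = base frame: x ahead of the robot, y to its left, z up, the work surface at z = 0. Lengths are in m, angles in rad, forces in N, time in s.
With the tool pointing down it reaches from about 0.35 to 0.85 m from the base axis. Payload 8.1 kg.
Tool frame: the origin (TCP) lies midway between the tips of the shut fingers; the grasp point (between the pads) lies 19 mm behind it (robot.tcp_to_grasp is the distance from the TCP to the grasp point, in m); z points along the fingers, y is the direction in which the jaws open and shut (so a half turn about z gives the same grasp; the last joint's range is limited). The gripper opens to 93 mm and grips with 3 to 60 N. Pads are 15 mm wide; open, the fingers measure 128 mm over their backs; the gripper's body (75 mm by 188 mm) begins 65 mm behind the grasp point.
Start: joints at [1.038, 0.13, 1.488, -0, 1.523, -0.085], TCP at [0.26, 0.541, 0.219] pointing down, gripper open.
Joint ranges: [-2.96, 2.96], [-0.89, 2.26], [0.02, 2.5], [-1.34, 4.48], [0, 2.73], [-2.66, 2.66]. Speed limits (rad/s): [2.39, 2.39, 2.79, 3.14, 3.14, 3.14].

### API

Orientations are given as a rotation vector (axis times angle).
In Python, from plant import robot gives the robot as it stands.
- The arm moves only by the tool send_rows, never from a script. Its argument "series" is a list of rows, each an object of numbers: "wx", "wy", "wz": the turn, a rotation vector about the world's x, y, z in rad; "dx", "dy", "dz": the shift along the world's x, y, z in cm; "fingers": the closure in counts, from 0 (fully open) to 255 (shut). In form: [{"wx": .., "wy": .., "wz": .., "dx": .., "dy": .., "dz": .., "fingers": ..}, ...]. A call has 1 to 20 rows; each row shifts and turns the pose as measured when the row begins; what a row does not reach is not made up. A row lasts 1/12 s, in which the tool goes at most 41.7 mm and 7.16 degrees, less where a joint would pass 70% of its speed; a pose out of reach is approached as far as the arm can. A call is refused whole if a number of a shift passes 4.17 or a number of a turn 0.125, either way. A call with a gripper value outside its range is refused whole. The fingers move at their own pace and stop on an object; "newtons" is the grip in N (left out, the last holds). Time passes only in rows, so rows that do not move let the fingers close. It gives the time, the measured TCP pose, the force and the opening at its end, in the units of the state.
- robot.read_state(): the state, without advancing time (a new reading comes with each control period).
- robot.read_camera(name): name is "side" or "top" or "wrist"; returns the picture (384x512x3 uint8, red, green, blue); there is no depth.
- robot.camera_info(name): a dict with "intrinsics" (3x3 intrinsics, pixels), "extrinsics" (4x4, takes a point from world to camera coordinates); the wrist camera has in their place "tool_from_camera" (4x4, takes a point from camera to tool coordinates, whose origin is the TCP and whose axes are the flange's). Camera axes: x right, y up, looking along -z (the intrinsics and any distortion apply to the point x, -y, -z); pixel columns grow to the right and rows downward; lengths in m; the calibration is good to about 2 mm. A picture is of the moment at which its call begins: read the wrist's pose just before it. camera_info takes no time and is no camera call.
- robot.close_job(): hands the job in, once; it reports no verdict.
The state is a dict: "t": time; "q": joint angles; "dq": joint speeds; "joint_torque": joint torques, N m; "tool_pos": TCP position; "orientation": TCP orientation; "force": force on the tool from outside, world axes, zero at the start; "wrist_torque": the same for the moment, N m; "opening": finger opening in m.
Only numpy, scipy, OpenCV 4.12 (cv2) and the standard library are available. Lean on these libraries where they do the work, as an engineer would, in place of code of your own. Each camera call takes 0.05 s, during which the arm holds its last target.

### The job

Pick the hand scanner up from its mat, hold its window aimed steadily at the middle of the barcode label on the small tube rack for a second from about 10 cm away, and lay the scanner back down on the middle of the mat on its flat underside. Then carry the rack by its handle onto the loading deck, lengthwise along the long side stop, and press it flat and square into the corner so that it bears firmly on the side stop and the end stop at once. Finish while still gripping the handle and keeping both contacts pressed, with everything else on the bench left where it was.

Things in the scene. Friction and masses are not known exactly. Their poses are not given: they have to be found in the camera images.
- scanner: Hand barcode scanner, 175 mm long, 200 g, loose, lying on the mat on its flat underside. Origin on the underside, z up, x towards its nose. A grey straight handle (x -90 to +35 mm, 30 mm wide across y, 34 mm high) leads to a white head (x 30 to 85 mm, 50 mm wide, 49 mm high). The lower front edge of the head is cut off at 45 degrees and carries the dark window, which looks forward and down. The centre of mass is about 12 mm in front of the origin.
- scanner_grip (a point): Good point to grip the scanner: on the grey handle, near the balance point, at (-10, 0, 22) mm in the scanner's frame, fingers closing along the scanner's y over a width of 30 mm.
- scan_window (a point): Centre of the scanner's dark window, at (73.5, 0, 12.5) mm in the scanner's frame. This point's own z axis is the line of sight: it points out of the window, forward and down at 45 degrees: direction (0.707, 0, -0.707) in the scanner's frame. Its y is the scanner's y. The scanner reads labels 50 to 150 mm from the window.
- mat: Thin black rubber mat, 210 x 120 x 3 mm, fixed to the bench; x along its length, origin at the centre of its underside on the bench.
- rack: Small tube rack, pale green plastic block 120 mm long (x), 60 mm wide (y), 40 mm high, loose, about 350 g (varies), standing on the bench. Origin at the centre of its underside, z up. On top along the middle stands a handle, an upright fin 60 mm long (x from -30 to 30), 14 mm thick (y), from 40 to 85 mm above the underside. Beside it sit two rows of low round tube caps, up to 46 mm above the underside.
- rack_handle (a point): Middle of the rack's handle fin, 68 mm above the rack's underside; same axes as the rack; grip across y, 14 mm.
- label (a point): Centre of the white barcode label, 22 x 46 mm, on the rack's top at its -x end: (-46, 0, 40.5) mm in the rack's frame; it faces up.
- deck: Loading deck: aluminium plate 200 mm (x) x 150 mm (y) x 8 mm, fixed to the bench, with two steel stops forming one inside corner at its +x, +y end; origin at the centre of its underside on the bench, z up. It is open on its -x and -y sides. Plate and stops are polished: the rack slides on them with little friction (coefficient about 0.2).
- deck_corner (a point): The inside corner between the stops' faces, on the deck's upper surface (8 mm above the bench); same axes as the deck. The rack lies seated when its origin is 60 mm towards -x and 30 mm towards -y of it (deck axes), its length along the deck's x, either end first.
- side_stop: The long side stop, a rigid dark steel bar 200 mm along the deck's x, 12 mm thick, top 43 mm above the bench, fixed to the deck; its inner face looks to the deck's -y. Origin at the middle of its underside.
- end_stop: The short end stop, a rigid dark steel bar 120 mm along the deck's y, 12 mm thick, top 43 mm above the bench, fixed to the deck; its inner face looks to the deck's -x. Origin at the middle of its underside.
- reagent_bottle: Bystander: amber bottle, 64 mm across, 130 mm high, standing at the far side.
- stain_jar: Bystander: white jar, 60 mm across, 75 mm high, at the far side.
- beaker: Bystander: glass beaker, 68 mm across, 85 mm high, at the far side.
- cap_tray: Bystander: white two-part tray, 100 x 70 x 30 mm, near the robot.
- dish: Bystander: small white dish, 64 mm across, 16 mm high, near the robot.
- slide_box: Bystander: blue box, 90 x 75 x 35 mm, near the robot.
There are look-alikes about, which are no part of the job. What is shaped like the rack but purple is not meant.

How it is judged:
By the outcome, as a careful person would: the job done as asked, in the order asked, and still so for the second after the job is handed in, while the arm keeps its last pose, push and grip.
It also fails if it takes over 72 s, if anything falls off the work surface, if the arm or the gripper's body presses on something with over 40 N, if the wrist force passes 120 N, or if a joint passes its speed limit or range.

## Working session

There is one attempt and no reset: what is moved stays moved. The work goes in short steps, Python scripts to look and compute and a tool call to move; the robot and the scene stay as the last step left them, time stands still between calls to the robot, and variables do not carry over. Pictures are saved under pics/ and viewed, and the job is handed in when it is done.

Besides the shell and the picture viewer there is one more tool, called after ">>>" by a JSON object that holds its "name" and its "arguments", one argument or row to a line. send_rows: Moves the arm, as the interface text tells. Its arguments: {"type":"object","properties":{"series":{"type":"array","items":{"type":"object","properties":{"wx":{"type":"number"},"wy":{"type":"number"},"wz":{"type":"number"},"dx":{"type":"number"},"dy":{"type":"number"},"dz":{"type":"number"},"fingers":{"type":"number"}}}},"newtons":{"type":"number"}},"required":["series"]}

```bash
ls; mkdir -p pics
python3 - <<'E'
from plant import robot
import cv2
s=robot.read_state()
print({k:(v if not hasattr(v,'round') else v) for k,v in s.items()})
print(robot.tcp_to_grasp)
for n in ("top","side","wrist"):
    i=robot.camera_info(n); print(n,i)
for n in ("top","side"):
    cv2.imwrite(f"pics/{n}0.png",robot.read_camera(n)[:,:,::-1])
E
```

```text
pics
{'t': 0.0, 'q': array([ 1.03764959e+00,  1.31173232e-01,  1.48924208e+00,  5.35197874e-06,
        1.52299868e+00, -8.54143331e-02]), 'dq': array([ 0.00046378,  0.00151229, -0.00139342, -0.00266513,  0.00262491,
        0.0015132 ]), 'joint_torque': array([-1.49090461e-03, -5.59872794e+01, -4.91737068e+01,  7.65833328e-02,
        3.62774951e-02, -1.57952327e-04]), 'tool_pos': array([0.2594558 , 0.54038507, 0.21760067]), 'orientation': array([-6.97312642e-01, -3.06265199e+00,  2.72216766e-03]), 'force': array([-0.30066703, -0.01249809,  1.04438913]), 'wrist_torque': array([ 0.0314787 ,  0.0228929 , -0.03956644]), 'opening': 0.09295065412785183}
0.0188
top {'intrinsics': array([[450.75343349,   0.        , 258.04879376],
       [  0.        , 450.75343349, 186.25771722],
       [  0.        ,   0.        ,   1.        ]]), 'extrinsics': array([[-0.16512323, -0.98626512, -0.00392757,  0.08763251],
       [ 0.96285605, -0.16206407,  0.21597099, -0.55496265],
       [-0.21364117,  0.03188015,  0.97639188, -1.05515787],
       [ 0.        ,  0.        ,  0.        ,  1.        ]])}
s
[... 271 characters left out ...]
0.63444158,  0.76481765, -0.12328773],
       [-0.1196484 , -0.75545062,  0.64418834, -1.10106014],
       [ 0.        ,  0.        ,  0.        ,  1.        ]])}
wrist {'intrinsics': array([[342.78831107,   0.        , 258.2082571 ],
       [  0.        , 342.78831107, 194.03366743],
       [  0.        ,   0.        ,   1.        ]]), 'tool_from_camera': array([[ 8.46338169e-04,  9.55382628e-01,  2.95369797e-01,
         8.21655430e-02],
       [ 9.99999620e-01, -8.70582880e-04, -4.94230863e-05,
         6.40044552e-04],
       [ 2.09925931e-04,  2.95369727e-01, -9.55383002e-01,
        -1.65851260e-01],
       [ 0.00000000e+00,  0.00000000e+00,  0.00000000e+00,
         1.00000000e+00]])}
```

View pics/top0.png

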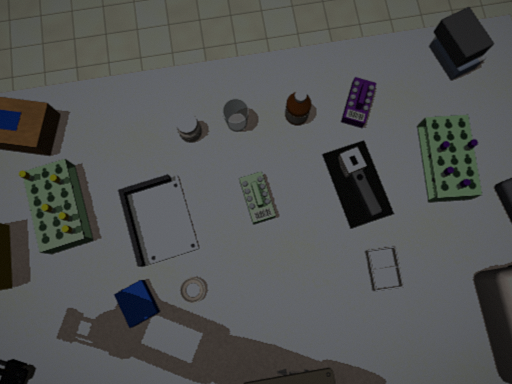

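View pics/side0.png

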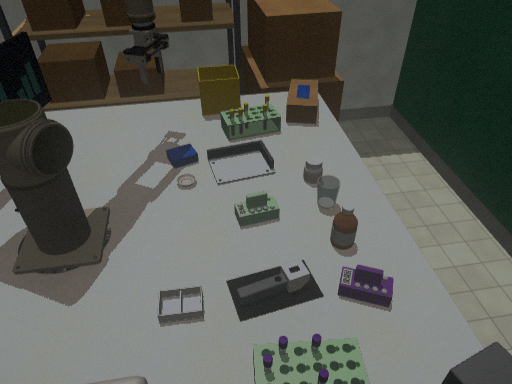

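The candidates for the rack in the top view are the small pale green block with a fin at (257,197), the purple one of the same shape at (359,102), and two large green tube racks at (58,205) and (450,157). The small green block fits the description. The scanner is on the black mat at (358,183), and the deck is at (160,220) with its stops on the left and upper edges. I'll enlarge these to confirm.

Run:
```python
import cv2
a=cv2.imread("pics/top0.png")
def crop(n,x,y,w,h,f): 
    c=cv2.resize(a[y:y+h,x:x+w],None,fx=f,fy=f,interpolation=cv2.INTER_CUBIC); c=cv2.convertScaleAbs(c,alpha=1.5)
    for i in range(0,w,10): cv2.putText(c,str(x+i),(int(i*f),8),0,.3,(0,255,255)); cv2.line(c,(int(i*f),8),(int(i*f),14),(0,255,255))
    for i in range(0,h,10): cv2.putText(c,str(y+i),(0,int(i*f)),0,.3,(0,255,255))
    cv2.imwrite(n,c)
crop("pics/c_rack.png",230,160,60,70,8)
crop("pics/c_scan.png",315,130,85,105,5.7)
crop("pics/c_deck.png",110,165,100,110,5.4)
```

```text
(no output)
```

View pics/c_rack.png

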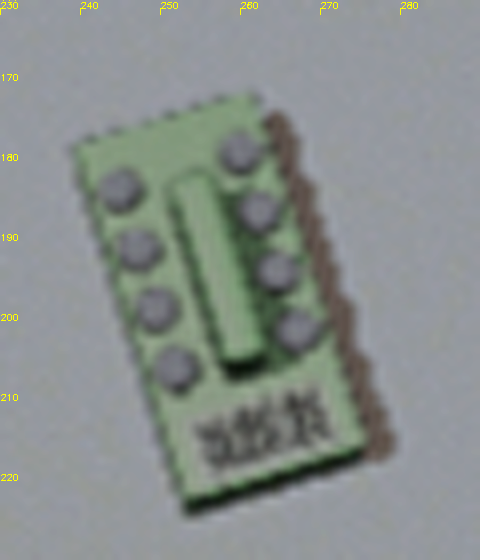

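View pics/c_scan.png

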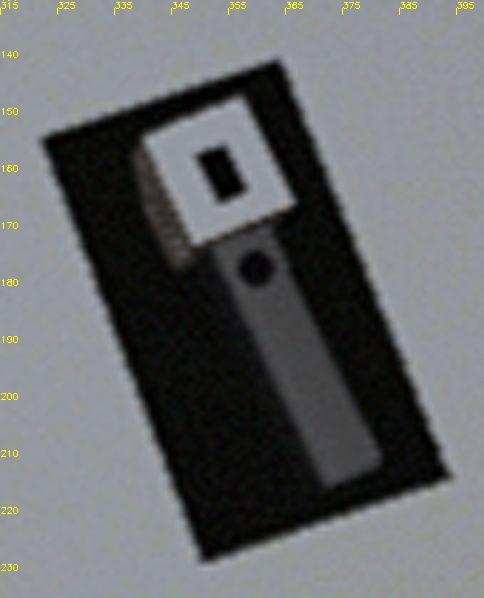

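View pics/c_deck.png

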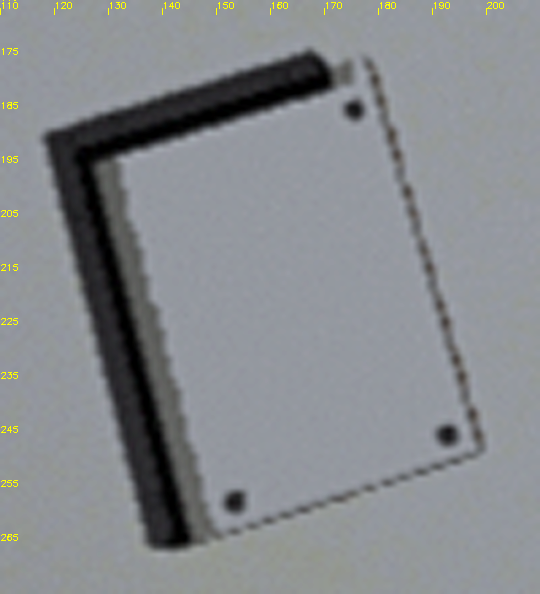

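The crop confirms it: small pale green block, 2x4 grey caps, fin, and barcode at its near end (265,213). So the rack's -x end faces the robot. The scanner's nose points up-left in the picture, and the deck's corner is at about (124,194). Next I fit the planar poses from the corners.

```bash
cat > h.py <<'E'
import numpy as np, cv2
from scipy.optimize import least_squares
from scipy.spatial.transform import Rotation as R
from plant import robot
def cam(name,state=None):
    i=robot.camera_info(name); K=i["intrinsics"]
    if name!="wrist": return K,i["extrinsics"]
    T=np.eye(4); T[:3,:3]=R.from_rotvec(state["orientation"]).as_matrix(); T[:3,3]=state["tool_pos"]
    return K,np.linalg.inv(T@i["tool_from_camera"])
def proj(P,KE):
    K,E=KE; P=np.atleast_2d(P); c=P@E[:3,:3].T+E[:3,3]
    u=np.c_[c[:,0],-c[:,1],-c[:,2]]@K.T
    return u[:,:2]/u[:,2:]
def unproj(px,z,KE):
    K,E=KE; o=-E[:3,:3].T@E[:3,3]; out=[]
    for u,v in np.atleast_2d(px):
        r=np.linalg.solve(K,[u,v,1]); d=E[:3,:3].T@np.array([r[0],-r[1],-r[2]])
        out.append(o+d*(z-o[2])/d[2])
    return np.array(out)
def fit(px,M,KE,g):
    # planar pose of model points M (N,3) 
    def f(p):
        c,s=np.cos(p[2]),np.sin(p[2]); W=np.c_[p[0]+c*M[:,0]-s*M[:,1],p[1]+s*M[:,0]+c*M[:,1],M[:,2]]
        return (proj(W,KE)-px).ravel()
    r=least_squares(f,g,loss="soft_l1"); return r.x,np.abs(r.fun).reshape(-1,2).round(1).tolist()
def shot(name,fn,crop=None,f=1,al=1.5):
    s=robot.read_state(); a=robot.read_camera(name)[:,:,::-1].copy(); cv2.imwrite("pics/raw_"+fn,a)
    if crop: x,y,w,h=crop; a=a[y:y+h,x:x+w]
    if f!=1:a=cv2.resize(a,None,fx=f,fy=f,interpolation=cv2.INTER_CUBIC)
    cv2.imwrite("pics/"+fn,cv2.convertScaleAbs(a,alpha=al)); return s
E
python3 - <<'E'
from h import *
KE=cam("top"); print("cam",(-KE[1][:3,:3].T@KE[1][:3,3]).round(3))
def up(pts,x0,y0,f): return (np.array(pts)+.5)/f-.5+[x0,y0]
mm=1e-3
rk=up([(75,147),(262,98),(365,450),(185,500)],230,160,8)
print("rack",fit(rk,np.array([(60,30,40),(60,-30,40),(-60,-30,40),(-60,30,40)])*mm,KE,[.5,0,.2]), unproj(rk,.04,KE).round(3).tolist())
sc=up([(140,133),(243,95),(297,203),(190,248),(380,465),(327,488)],315,130,5.7)
print("scan",fit(sc,np.array([(85,25,52),(85,-25,52),(30,-25,52),(30,25,52),(-90,-15,37),(-90,15,37)])*mm,KE,[.5,-.2,.3]))
mt=up([(40,137),(280,60),(450,480),(205,562)],315,130,5.7)
print("mat",fit(mt,np.array([(105,60,3),(105,-60,3),(-105,-60,3),(-105,60,3)])*mm,KE,[.5,-.2,.3]))
dk=up([(368,57),(483,452),(45,138),(312,50),(150,545)],110,165,5.4)
# stop outer edges: unknown offset vs plate; print unprojections
print("plate",unproj(dk[:2],.008,KE).round(4).tolist()); print("stops",unproj(dk[2:],.043,KE).round(4).tolist())
ik=up([(82,160),(328,78),(190,545)],110,165,5.4)
print("inner plate lines",unproj(ik,.008,KE).round(4).tolist())
E
```

```text
cam [0.323 0.03  1.15 ]
rack (array([5.40363358e-01, 3.23951502e-04, 1.18978271e-01]), [[0.3, 0.3], [0.4, 0.7], [0.4, 0.2], [0.3, 0.7]]) [[0.596, 0.038, 0.04], [0.602, -0.023, 0.04], [0.485, -0.036, 0.04], [0.479, 0.022, 0.04]]
scan (array([ 0.53712402, -0.26622392,  0.22709155]), [[0.0, 0.3], [0.2, 0.3], [0.3, 0.0], [0.4, 0.5], [0.8, 0.0], [0.7, 0.5]])
mat (array([ 0.53956514, -0.26363082,  0.15880715]), [[0.0, 0.0], [0.1, 0.3], [0.3, 0.1], [0.4, 0.4]])
plate [[0.6375, 0.1948, 0.008], [0.4401, 0.1659, 0.008]]
stops [[0.6143, 0.3431, 0.043], [0.6356, 0.2152, 0.043], [0.4202, 0.315, 0.043]]
inner plate lines [[0.6098, 0.3365, 0.008], [0.6303, 0.2152, 0.008], [0.4202, 0.3057, 0.008]]
```

Residuals are under 1 px. The scanner is at about (0.537,-0.266), yaw 0.227. The mat is at (0.5396,-0.2636), yaw 0.159. The rack is at (0.540,0.000), yaw 0.119. The deck yaw is about 0.145, with the corner at about (0.606,0.330). All are within reach and the sizes agree. I'm moving above the scanner with the wrist turned.

>>> {"name": "send_rows", "arguments": {
  "series": [
    {"dx":1.2,"dy":-3.7,"wz":-0.123,"fingers":0},
    {"dx":1.2,"dy":-3.7,"wz":-0.123},
    {"dx":1.2,"dy":-3.7,"wz":-0.123},
    {"dx":1.2,"dy":-3.7,"wz":-0.123},
    {"dx":1.2,"dy":-3.7,"wz":-0.123},
    {"dx":1.2,"dy":-3.7,"wz":-0.123},
    {"dx":1.2,"dy":-3.7,"wz":-0.123},
    {"dx":1.2,"dy":-3.7,"wz":-0.123},
    {"dx":1.2,"dy":-3.7,"wz":-0.123},
    {"dx":1.2,"dy":-3.7,"wz":-0.123},
    {"dx":1.2,"dy":-3.7,"wz":-0.123},
    {"dx":1.2,"dy":-3.7,"wz":-0.123},
    {"dx":1.2,"dy":-3.7,"wz":-0.123},
    {"dx":1.2,"dy":-3.7,"wz":-0.123},
    {"dx":1.2,"dy":-3.7,"wz":-0.123},
    {"dx":1.2,"dy":-3.7,"wz":-0.123},
    {"dx":1.2,"dy":-3.7,"wz":-0.123},
    {"dx":1.2,"dy":-3.7,"wz":-0.123},
    {"dx":1.2,"dy":-3.7,"wz":-0.123},
    {"dx":1.2,"dy":-3.7,"wz":-0.123}
  ],
  "newtons": 40
}}

```text
schema error: expected keys wx, wy, wz, dx, dy, dz, fingers
```

>>> {"name": "send_rows", "arguments": {
  "series": [
    {"wx":0,"wy":0,"wz":-0.123,"dx":1.2,"dy":-3.7,"dz":0,"fingers":0},
    {"wx":0,"wy":0,"wz":-0.123,"dx":1.2,"dy":-3.7,"dz":0,"fingers":0},
    {"wx":0,"wy":0,"wz":-0.123,"dx":1.2,"dy":-3.7,"dz":0,"fingers":0},
    {"wx":0,"wy":0,"wz":-0.123,"dx":1.2,"dy":-3.7,"dz":0,"fingers":0},
    {"wx":0,"wy":0,"wz":-0.123,"dx":1.2,"dy":-3.7,"dz":0,"fingers":0},
    {"wx":0,"wy":0,"wz":-0.123,"dx":1.2,"dy":-3.7,"dz":0,"fingers":0},
    {"wx":0,"wy":0,"wz":-0.123,"dx":1.2,"dy":-3.7,"dz":0,"fingers":0},
    {"wx":0,"wy":0,"wz":-0.123,"dx":1.2,"dy":-3.7,"dz":0,"fingers":0},
    {"wx":0,"wy":0,"wz":-0.123,"dx":1.2,"dy":-3.7,"dz":0,"fingers":0},
    {"wx":0,"wy":0,"wz":-0.123,"dx":1.2,"dy":-3.7,"dz":0,"fingers":0},
    {"wx":0,"wy":0,"wz":-0.123,"dx":1.2,"dy":-3.7,"dz":0,"fingers":0},
    {"wx":0,"wy":0,"wz":-0.123,"dx":1.2,"dy":-3.7,"dz":0,"fingers":0},
    {"wx":0,"wy":0,"wz":-0.123,"dx":1.2,"dy":-3.7,"dz":0,"fingers":0},
    {"wx":0,"wy":0,"wz":-0.123,"dx":1.2,"dy":-3.7,"dz":0,"fingers":0},
    {"wx":0,"wy":0,"wz":-0.123,"dx":1.2,"dy":-3.7,"dz":0,"fingers":0}
  ],
  "newtons": 40
}}

```text
t: 1.35
tool_pos: [0.434, -0.0359, 0.2083]
orientation: [-2.871, -1.251, 0.006]
force: [0.1, 0.1, -0.1]
opening: 0.0929
```

>>> {"name": "send_rows", "arguments": {
  "series": [
    {"wx":0,"wy":0,"wz":-0.1,"dx":1.5,"dy":-3.8,"dz":0,"fingers":0},
    {"wx":0,"wy":0,"wz":-0.1,"dx":1.5,"dy":-3.8,"dz":0,"fingers":0},
    {"wx":0,"wy":0,"wz":-0.1,"dx":1.5,"dy":-3.8,"dz":0,"fingers":0},
    {"wx":0,"wy":0,"wz":-0.1,"dx":1.5,"dy":-3.8,"dz":0,"fingers":0},
    {"wx":0,"wy":0,"wz":-0.1,"dx":1.5,"dy":-3.8,"dz":0,"fingers":0},
    {"wx":0,"wy":0,"wz":-0.1,"dx":1.5,"dy":-3.5,"dz":0,"fingers":0},
    {"wx":0,"wy":0,"wz":0,"dx":0,"dy":0,"dz":0,"fingers":0}
  ]
}}

```text
t: 1.93
tool_pos: [0.5218, -0.2741, 0.2034]
orientation: [-3.117, -0.274, 0.006]
force: [1.2, -0.8, -0.3]
opening: 0.0928
```

Run:
```python
from h import *
s=shot("wrist","w1.png",None,1.5,1.6); print(s["tool_pos"],s["orientation"]); np.save("s1.npy",np.r_[s["tool_pos"],s["orientation"]])
```

```text
[ 0.52184444 -0.27413917  0.20339278] [-3.1170413  -0.27410875  0.00561641]
```

View pics/w1.png

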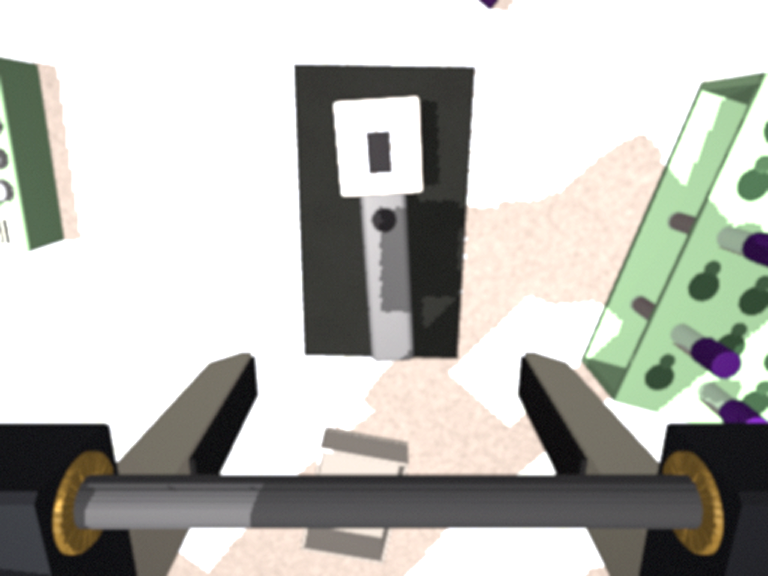

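Run:
```python
from h import *
v=np.load("s1.npy"); KE=cam("wrist",dict(tool_pos=v[:3],orientation=v[3:])); mm=1e-3
up=lambda p:(np.array(p)+.5)/1.5-.5
sc=up([(333,101),(420,96),(423,192),(341,196)])
print("scan",fit(sc,np.array([(85,25,52),(85,-25,52),(30,-25,52),(30,25,52)])*mm,KE,[.5,-.2,.3]))
print("tail",unproj(up([(372,352),(413,350)]),.037,KE))
mt=up([(295,66),(474,68),(457,357),(306,354)])
print("mat",fit(mt,np.array([(105,60,3),(105,-60,3),(-105,-60,3),(-105,60,3)])*mm,KE,[.5,-.2,.3]))
```

```text
scan (array([ 0.53777245, -0.26729202,  0.22961849]), [[0.3, 0.2], [0.2, 0.2], [0.1, 0.1], [0.0, 0.3]])
tail [[ 0.4559017  -0.2724811   0.037     ]
 [ 0.46261332 -0.30051795  0.037     ]]
mat (array([ 0.53987463, -0.26467095,  0.16338811]), [[1.3, 0.8], [1.3, 0.6], [1.0, 2.1], [1.1, 2.3]])
```

>>> {"name": "send_rows", "arguments": {
  "series": [
    {"wx":0,"wy":0,"wz":0.052,"dx":0.6,"dy":0.5,"dz":-2,"fingers":0},
    {"wx":0,"wy":0,"wz":0,"dx":0,"dy":0,"dz":-3.5,"fingers":0},
    {"wx":0,"wy":0,"wz":0,"dx":0,"dy":0,"dz":-3.5,"fingers":0},
    {"wx":0,"wy":0,"wz":0,"dx":0,"dy":0,"dz":-3.5,"fingers":0},
    {"wx":0,"wy":0,"wz":0,"dx":0,"dy":0,"dz":-2.5,"fingers":0},
    {"wx":0,"wy":0,"wz":0,"dx":0,"dy":0,"dz":-1.5,"fingers":0},
    {"wx":0,"wy":0,"wz":0,"dx":0,"dy":0,"dz":0,"fingers":0}
  ]
}}

```text
t: 2.57
tool_pos: [0.5258, -0.2612, 0.0342]
orientation: [-3.104, -0.381, 0.003]
force: [0.3, 0.1, -1.1]
opening: 0.093
```

>>> {"name": "send_rows", "arguments": {
  "series": [
    {"wx":0,"wy":0,"wz":-0.016,"dx":0.2,"dy":-0.8,"dz":-0.8,"fingers":0},
    {"wx":0,"wy":0,"wz":0,"dx":0,"dy":0,"dz":-1.0,"fingers":0},
    {"wx":0,"wy":0,"wz":0,"dx":0,"dy":0,"dz":-0.6,"fingers":0},
    {"wx":0,"wy":0,"wz":0,"dx":0,"dy":0,"dz":0,"fingers":0}
  ]
}}

```text
t: 2.9
tool_pos: [0.5277, -0.2658, 0.0109]
orientation: [-3.104, -0.365, 0.003]
force: [-0.4, -0.4, -0.0]
opening: 0.093
```

>>> {"name": "send_rows", "arguments": {
  "series": [
    {"wx":0,"wy":0,"wz":-0.005,"dx":0,"dy":-0.33,"dz":-0.35,"fingers":0},
    {"wx":0,"wy":0,"wz":0,"dx":0,"dy":0,"dz":0,"fingers":0}
  ]
}}

```text
t: 3.07
tool_pos: [0.5285, -0.269, 0.0087]
orientation: [-3.106, -0.36, 0.001]
force: [0.1, 0.0, 0.1]
opening: 0.0928
```

>>> {"name": "send_rows", "arguments": {
  "series": [
    {"wx":0,"wy":0,"wz":0,"dx":0,"dy":0,"dz":-0.1,"fingers":255},
    {"wx":0,"wy":0,"wz":0,"dx":0,"dy":0,"dz":0,"fingers":255},
    {"wx":0,"wy":0,"wz":0,"dx":0,"dy":0,"dz":0,"fingers":255},
    {"wx":0,"wy":0,"wz":0,"dx":0,"dy":0,"dz":0,"fingers":255},
    {"wx":0,"wy":0,"wz":0,"dx":0,"dy":0,"dz":0,"fingers":255},
    {"wx":0,"wy":0,"wz":0,"dx":0,"dy":0,"dz":0,"fingers":255},
    {"wx":0,"wy":0,"wz":0,"dx":0,"dy":0,"dz":0,"fingers":255},
    {"wx":0,"wy":0,"wz":0,"dx":0,"dy":0,"dz":0,"fingers":255}
  ],
  "newtons": 40
}}

```text
t: 3.73
tool_pos: [0.5305, -0.2701, 0.0108]
orientation: [-3.109, -0.36, -0.006]
force: [-1.0, -0.6, 0.3]
opening: 0.0438
```

>>> {"name": "send_rows", "arguments": {
  "series": [
    {"wx":0,"wy":0,"wz":0,"dx":-0.1,"dy":0.1,"dz":-0.3,"fingers":255},
    {"wx":0,"wy":0,"wz":0,"dx":0,"dy":0,"dz":0,"fingers":255},
    {"wx":0,"wy":0,"wz":0,"dx":0,"dy":0,"dz":0,"fingers":255},
    {"wx":0,"wy":0,"wz":0,"dx":0,"dy":0,"dz":0,"fingers":255},
    {"wx":0,"wy":0,"wz":0,"dx":0,"dy":0,"dz":0,"fingers":255}
  ]
}}

```text
t: 4.15
tool_pos: [0.5296, -0.2692, 0.0077]
orientation: [-3.109, -0.36, -0.006]
force: [0.3, 0.2, -0.1]
opening: 0.0295
```

```bash
cat > plan.py <<'E'
from h import *
import sys
psi,tilt,D=[float(a) for a in sys.argv[1:4]]
Rg=R.from_rotvec([-3.109,-.36,-.006]); Rs0=R.from_euler("z",.2306)
rel=Rs0.inv()*Rg                       # tool in scanner frame
o0=np.array([.5375,-.2668,.003]); o0[:2]=np.array([.5296,-.2692])+.0082*np.array([np.cos(.2306),np.sin(.2306)])
tcp=Rs0.inv().apply(np.array([.5296,-.2692,.0077])-o0)
y=.119; lab=np.array([.5404-.046*np.cos(y),.0003-.046*np.sin(y),.0405])
s=robot.read_state(); Rt=R.from_rotvec(s["orientation"]); Rs=Rt*rel.inv(); o=s["tool_pos"]-Rs.apply(tcp)
w=o+Rs.apply([.0735,0,.0125]); d=Rs.apply([.7071,0,-.7071])
L=(lab[2]-w[2])/d[2]; hit=w+d*L
print("now: window",w.round(4),"dist",L.round(4),"hit-label mm",((hit-lab)*1e3).round(1),"Rs zyx",Rs.as_euler("ZYX").round(3))
T=R.from_euler("ZYX",[psi,tilt,0]); wt=lab-D*T.apply([.7071,0,-.7071]); ot=wt-T.apply([.0735,0,.0125]); tt=ot+T.apply(tcp)
print("target tcp",tt.round(4),"delta cm",((tt-s["tool_pos"])*100).round(2),"turn",((T*rel)*Rt.inv()).as_rotvec().round(3), "origin",ot.round(3), "turn then", )
e=Rs.as_euler("ZYX"); print("first wz",round(psi-e[0],3),"then tilt axis", (T.apply([0,1,0])*(tilt-e[1])).round(3))
E
python3 plan.py 1.047 0.35 0.1
```

```text
now: window [ 0.6091 -0.2505  0.0155] dist -0.0353 hit-label mm [  90.  -251.1    0. ] Rs zyx [ 0.231  0.    -0.   ]
target tcp [ 0.4339 -0.1105  0.1519] delta cm [-9.57 15.87 14.41] turn [-0.214  0.289  0.808] origin [ 0.437 -0.105  0.145] turn then
first wz 0.816 then tilt axis [-0.303  0.175  0.   ]
```

>>> {"name": "send_rows", "arguments": {
  "series": [
    {"wx":0,"wy":0,"wz":0,"dx":0,"dy":0,"dz":1,"fingers":255},
    {"wx":0,"wy":0,"wz":0,"dx":0,"dy":0,"dz":2,"fingers":255},
    {"wx":0,"wy":0,"wz":0,"dx":0,"dy":0,"dz":2,"fingers":255},
    {"wx":0,"wy":0,"wz":0,"dx":0,"dy":0,"dz":2.5,"fingers":255},
    {"wx":0,"wy":0,"wz":0,"dx":0,"dy":0,"dz":2.5,"fingers":255},
    {"wx":0,"wy":0,"wz":0,"dx":0,"dy":0,"dz":2,"fingers":255},
    {"wx":0,"wy":0,"wz":0,"dx":0,"dy":0,"dz":0,"fingers":255}
  ]
}}

```text
t: 4.73
tool_pos: [0.5244, -0.2659, 0.1308]
orientation: [-3.102, -0.359, 0.008]
force: [0.6, -1.2, -0.9]
opening: 0.0297
```

>>> {"name": "send_rows", "arguments": {
  "series": [
    {"wx":0,"wy":0,"wz":0.08,"dx":-0.7,"dy":1.2,"dz":0.2,"fingers":255},
    {"wx":0,"wy":0,"wz":0.1,"dx":-1.1,"dy":2.0,"dz":0.4,"fingers":255},
    {"wx":0,"wy":0,"wz":0.1,"dx":-1.1,"dy":2.0,"dz":0.4,"fingers":255},
    {"wx":0,"wy":0,"wz":0.1,"dx":-1.1,"dy":2.0,"dz":0.4,"fingers":255},
    {"wx":0,"wy":0,"wz":0.1,"dx":-1.1,"dy":2.0,"dz":0.4,"fingers":255},
    {"wx":0,"wy":0,"wz":0.1,"dx":-1.1,"dy":2.0,"dz":0.4,"fingers":255},
    {"wx":0,"wy":0,"wz":0.1,"dx":-1.1,"dy":1.6,"dz":0.2,"fingers":255},
    {"wx":-0.08,"wy":0.045,"wz":0.08,"dx":-0.7,"dy":1.0,"dz":0,"fingers":255},
    {"wx":-0.08,"wy":0.045,"wz":0,"dx":0,"dy":0,"dz":0,"fingers":255},
    {"wx":-0.08,"wy":0.045,"wz":0,"dx":0,"dy":0,"dz":0,"fingers":255},
    {"wx":0,"wy":0,"wz":0,"dx":0,"dy":0,"dz":0,"fingers":255}
  ]
}}

```text
t: 5.65
tool_pos: [0.4355, -0.1237, 0.1487]
orientation: [2.602, 1.457, -0.383]
force: [0.2, 0.8, -1.8]
opening: 0.0296
```

```bash
python3 plan.py 1.047 0.35 0.1
python3 - <<'E'
from h import *
s=shot("wrist","w2.png",None,1.5,1.3);np.save("s2.npy",np.r_[s["tool_pos"],s["orientation"]])
shot("side","sd2.png",(160,130,160,120),5)
E
```

```text
now: window [ 0.4775 -0.0551  0.1325] dist 0.1043 hit-label mm [ 8.7 -8.1  0. ] Rs zyx [ 1.022  0.294 -0.004]
target tcp [ 0.4339 -0.1105  0.1519] delta cm [-0.16  1.33  0.32] turn [-0.046  0.032  0.024] origin [ 0.437 -0.105  0.145] turn then
first wz 0.025 then tilt axis [-0.049  0.028  0.   ]
```

View pics/w2.png

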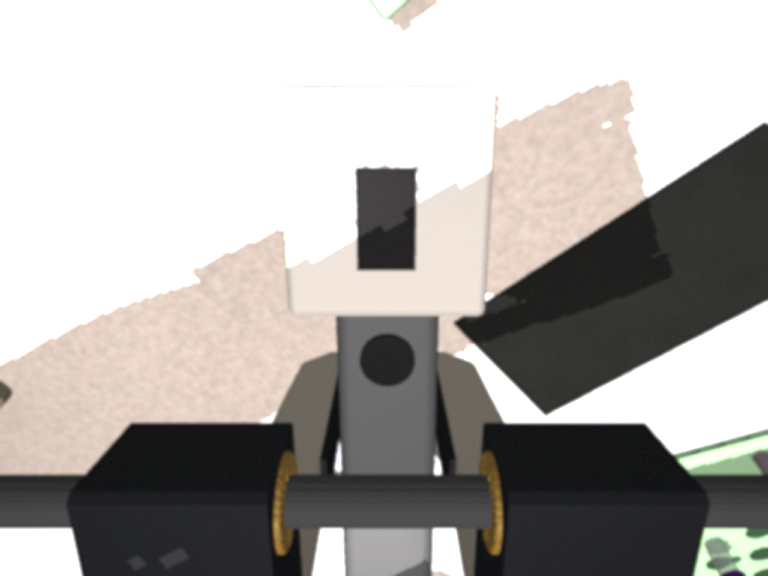

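View pics/sd2.png

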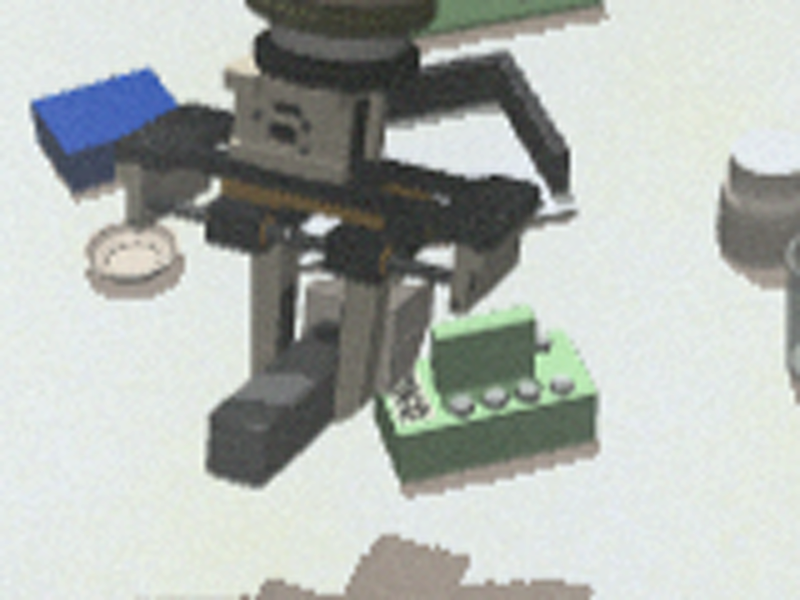

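Run:
```python
from h import *
v=np.load("s2.npy"); KE=cam("wrist",dict(tool_pos=v[:3],orientation=v[3:]))
Rg=R.from_rotvec([-3.109,-.36,-.006]); Rs0=R.from_euler("z",.2306); rel=Rs0.inv()*Rg
tcp=np.array([-.0082,0,.0047]); 
Rs=R.from_rotvec(v[3:])*rel.inv(); o=v[:3]-Rs.apply(tcp)
M=np.array([(85,25,49),(85,-25,49),(30,-25,49),(30,25,49)])*1e-3
print((proj(o+Rs.apply(M),KE)*1.5+.25).round(0))
y=.119;E=cam("side")
c,s=np.cos(y),np.sin(y)
P=lambda x,yy,z:np.array([.5404+c*x-s*yy,.0003+s*x+c*yy,z])
for p in [(-.046,0,.0405),(-.06,-.03,.04),(-.06,-.03,0),(.06,-.03,.04),(-.03,0,.085)]: print(p,((proj(P(*p),E)[0]-[160,130])*5).round(0))
```

```text
[[270.  85.]
 [496.  85.]
 [483. 319.]
 [285. 318.]]
(-0.046, 0, 0.0405) [401. 391.]
(-0.06, -0.03, 0.04) [391. 431.]
(-0.06, -0.03, 0) [393. 482.]
(0.06, -0.03, 0.04) [593. 390.]
(-0.03, 0, 0.085) [426. 327.]
```

The wrist view shows the scanner sitting in the jaws as modelled, with the head edges within about 1 mm. The side view puts the rack about 1 px off the prediction. I'll lift and step sideways to see the label with the wrist camera and refine it.

>>> {"name": "send_rows", "arguments": {
  "series": [
    {"wx":0.08,"wy":-0.045,"wz":0,"dx":1,"dy":-0.6,"dz":1.5,"fingers":255},
    {"wx":0.08,"wy":-0.045,"wz":0,"dx":1.7,"dy":-1,"dz":2,"fingers":255},
    {"wx":0.08,"wy":-0.045,"wz":0,"dx":1.7,"dy":-1,"dz":2,"fingers":255},
    {"wx":0,"wy":0,"wz":0,"dx":1.7,"dy":-1,"dz":2,"fingers":255},
    {"wx":0,"wy":0,"wz":0,"dx":1,"dy":-0.6,"dz":1,"fingers":255},
    {"wx":0,"wy":0,"wz":0,"dx":0,"dy":0,"dz":0,"fingers":255},
    {"wx":0,"wy":0,"wz":0,"dx":0,"dy":0,"dz":0,"fingers":255}
  ]
}}

```text
t: 6.33
tool_pos: [0.5064, -0.1726, 0.2351]
orientation: [-2.719, -1.526, -0.015]
force: [-0.4, 0.0, -3.3]
opening: 0.0298
```

```bash
python3 plan.py 1.047 0.35 0.1
python3 - <<'E'
from h import *
s=shot("wrist","w3.png",None,1.5,0.8);np.save("s3.npy",np.r_[s["tool_pos"],s["orientation"]])
E
```

```text
now: window [ 0.5489 -0.103   0.2441] dist 0.2924 hit-label mm [162.7  81.7   0. ] Rs zyx [ 1.023 -0.015  0.004]
target tcp [ 0.4339 -0.1105  0.1519] delta cm [-7.25  6.21 -8.32] turn [-0.316  0.183  0.025] origin [ 0.437 -0.105  0.145] turn then
first wz 0.024 then tilt axis [-0.316  0.183  0.   ]
```

View pics/w3.png

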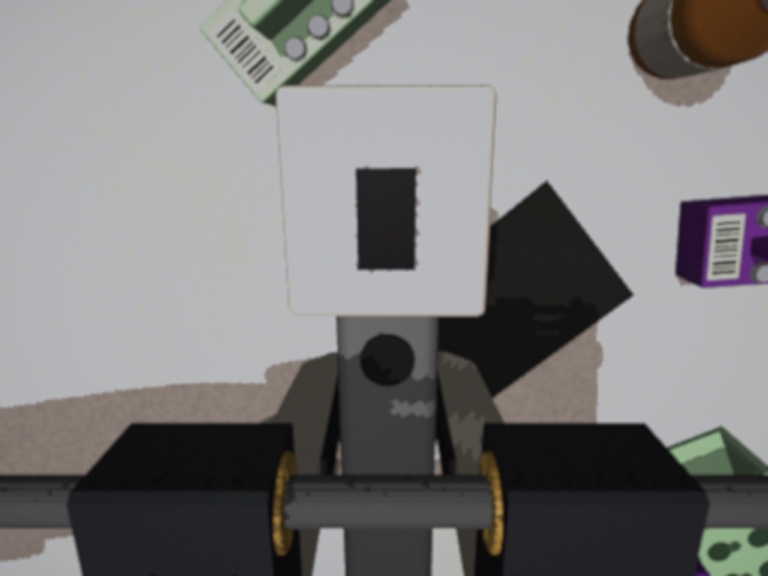

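Run:
```python
from h import *
a=cv2.imread("pics/raw_w3.png")[0:75,125:205]; cv2.imwrite("pics/w3c.png",cv2.resize(a,None,fx=8,fy=8,interpolation=cv2.INTER_CUBIC))
v=np.load("s3.npy"); KE=cam("wrist",dict(tool_pos=v[:3],orientation=v[3:]))
print(unproj([(245.5/1.5-.17,51.5/1.5-.17)],.0405,KE))
```

```text
[[ 0.49683184 -0.00602413  0.0405    ]]
```

View pics/w3c.png

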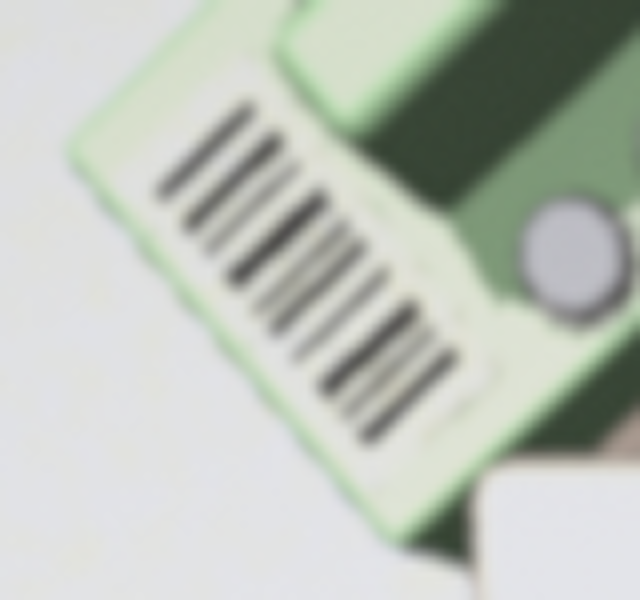

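```bash
python3 - <<'E'
from h import *
v=np.load("s3.npy"); KE=cam("wrist",dict(tool_pos=v[:3],orientation=v[3:]))
f=lambda x,y:(125+(x+.5)/8-.5,(y+.5)/8-.5)
u=unproj([f(75,150),f(395,545),f(309,271)],.04,KE);print(u); d=u[0]-u[1];print(np.linalg.norm(d),np.arctan2(-d[0],d[1]))
E
sed -i 's/lab=np.array.*/lab=np.array([.4966,-.0060,.0405])/' plan.py; python3 plan.py 1.047 0.35 0.1
```

```text
[[ 0.48056442  0.0204798   0.04      ]
 [ 0.48769248 -0.0363605   0.04      ]
 [ 0.49687939 -0.00520054  0.04      ]]
0.05728550002353642 0.12475381429554712
now: window [ 0.5487 -0.1028  0.2439] dist 0.2919 hit-label mm [160.4  82.4   0. ] Rs zyx [ 1.023 -0.014  0.004]
target tcp [ 0.4358 -0.1113  0.1519] delta cm [-7.04  6.11 -8.31] turn [-0.316  0.182  0.025] origin [ 0.439 -0.106  0.145] turn then
first wz 0.024 then tilt axis [-0.316  0.182  0.   ]
```

>>> {"name": "send_rows", "arguments": {
  "series": [
    {"wx":-0.08,"wy":0.045,"wz":0.012,"dx":-1.5,"dy":1.2,"dz":-1.0,"fingers":255},
    {"wx":-0.08,"wy":0.045,"wz":0.012,"dx":-1.5,"dy":1.3,"dz":-1.6,"fingers":255},
    {"wx":-0.08,"wy":0.045,"wz":0,"dx":-1.5,"dy":1.3,"dz":-1.8,"fingers":255},
    {"wx":-0.075,"wy":0.045,"wz":0,"dx":-1.5,"dy":1.3,"dz":-1.8,"fingers":255},
    {"wx":0,"wy":0,"wz":0,"dx":-0.8,"dy":0.7,"dz":-1.2,"fingers":255},
    {"wx":0,"wy":0,"wz":0,"dx":0,"dy":0,"dz":0,"fingers":255},
    {"wx":0,"wy":0,"wz":0,"dx":0,"dy":0,"dz":0,"fingers":255}
  ]
}}

```text
t: 6.97
tool_pos: [0.4276, -0.1134, 0.1525]
orientation: [2.543, 1.469, -0.47]
force: [0.7, -0.2, -0.9]
opening: 0.0298
```

```bash
python3 plan.py 1.047 0.35 0.1
```

```text
now: window [ 0.4669 -0.0448  0.1307] dist 0.0989 hit-label mm [-9.7 -3.6  0. ] Rs zyx [1.05  0.364 0.002]
target tcp [ 0.4358 -0.1113  0.1519] delta cm [ 0.82  0.21 -0.06] turn [ 0.011 -0.008 -0.003] origin [ 0.439 -0.106  0.145] turn then
first wz -0.003 then tilt axis [ 0.012 -0.007 -0.   ]
```

>>> {"name": "send_rows", "arguments": {
  "series": [
    {"wx":0.011,"wy":-0.008,"wz":-0.003,"dx":0.85,"dy":0.21,"dz":-0.06,"fingers":255},
    {"wx":0,"wy":0,"wz":0,"dx":0,"dy":0,"dz":0,"fingers":255},
    {"wx":0,"wy":0,"wz":0,"dx":0,"dy":0,"dz":0,"fingers":255}
  ]
}}

```text
t: 7.22
tool_pos: [0.4373, -0.1122, 0.1527]
orientation: [2.556, 1.469, -0.448]
force: [0.1, 0.0, -1.8]
opening: 0.0298
```

```bash
python3 plan.py 1.047 0.35 0.1
```

```text
now: window [ 0.4772 -0.0434  0.1324] dist 0.1015 hit-label mm [ 2.3 -0.   0. ] Rs zyx [ 1.045  0.346 -0.   ]
target tcp [ 0.4358 -0.1113  0.1519] delta cm [-0.16  0.09 -0.09] turn [-0.003  0.002  0.002] origin [ 0.439 -0.106  0.145] turn then
first wz 0.002 then tilt axis [-0.004  0.002  0.   ]
```

>>> {"name": "send_rows", "arguments": {
  "series": [
    {"wx":-0.003,"wy":0.002,"wz":0.002,"dx":-0.16,"dy":0.05,"dz":-0.09,"fingers":255},
    {"wx":0,"wy":0,"wz":0,"dx":0,"dy":0,"dz":0,"fingers":255},
    {"wx":0,"wy":0,"wz":0,"dx":0,"dy":0,"dz":0,"fingers":255},
    {"wx":0,"wy":0,"wz":0,"dx":0,"dy":0,"dz":0,"fingers":255},
    {"wx":0,"wy":0,"wz":0,"dx":0,"dy":0,"dz":0,"fingers":255}
  ]
}}

```text
t: 7.63
tool_pos: [0.4383, -0.1146, 0.1549]
orientation: [2.555, 1.462, -0.445]
force: [-0.1, -0.5, -2.7]
opening: 0.0298
```

```bash
python3 plan.py 1.047 0.35 0.1
```

```text
now: window [ 0.4784 -0.046   0.1345] dist 0.1038 hit-label mm [ 4.5 -2.2  0. ] Rs zyx [ 1.04   0.347 -0.006]
target tcp [ 0.4358 -0.1113  0.1519] delta cm [-0.25  0.33 -0.31] turn [0.    0.006 0.004] origin [ 0.439 -0.106  0.145] turn then
first wz 0.007 then tilt axis [-0.003  0.001  0.   ]
```

>>> {"name": "send_rows", "arguments": {
  "series": [
    {"wx":0,"wy":0.006,"wz":0.004,"dx":-0.25,"dy":0.33,"dz":-0.3,"fingers":255}
  ]
}}

```text
t: 7.72
tool_pos: [0.4364, -0.1118, 0.1526]
orientation: [2.552, 1.467, -0.45]
force: [0.7, 0.2, -3.0]
opening: 0.0296
```

```bash
python3 plan.py 1.047 0.35 0.1; for i in 1 2 3 ; do python3 -c "
from h import *
robot.read_camera('top')"; python3 plan.py 1.047 0.35 0.1|head -1;done
```

```text
now: window [ 0.4762 -0.043   0.132 ] dist 0.1009 hit-label mm [ 1.2 -0.3  0. ] Rs zyx [ 1.045  0.35  -0.002]
target tcp [ 0.4358 -0.1113  0.1519] delta cm [-0.06  0.05 -0.08] turn [0.001 0.002 0.001] origin [ 0.439 -0.106  0.145] turn then
first wz 0.002 then tilt axis [-0.  0.  0.]
now: window [ 0.4751 -0.0421  0.1307] dist 0.0995 hit-label mm [-0.6  0.3  0. ] Rs zyx [1.047e+00 3.500e-01 1.000e-03]
now: window [ 0.4749 -0.0421  0.1306] dist 0.0994 hit-label mm [-0.8  0.2  0. ] Rs zyx [1.047e+00 3.500e-01 1.000e-03]
now: window [ 0.4751 -0.0422  0.1307] dist 0.0995 hit-label mm [-0.5  0.1  0. ] Rs zyx [1.047 0.35  0.   ]
```

Aim error is under 1 mm at 99.5 mm. I'll hold here through camera calls, which keep the last target, and use one of the pictures as a check.

```bash
python3 - <<'E'
from h import *
shot("side","sd3.png",(170,150,120,90),6.5)
for i in range(26): robot.read_camera("side")
print(robot.read_state()["t"])
E
python3 plan.py 1.047 0.35 0.1|head -1
```

```text
9.2167
now: window [ 0.4756 -0.0425  0.1312] dist 0.1001 hit-label mm [ 0.1 -0.   0. ] Rs zyx [ 1.046e+00  3.500e-01 -1.000e-03]
```

View pics/sd3.png

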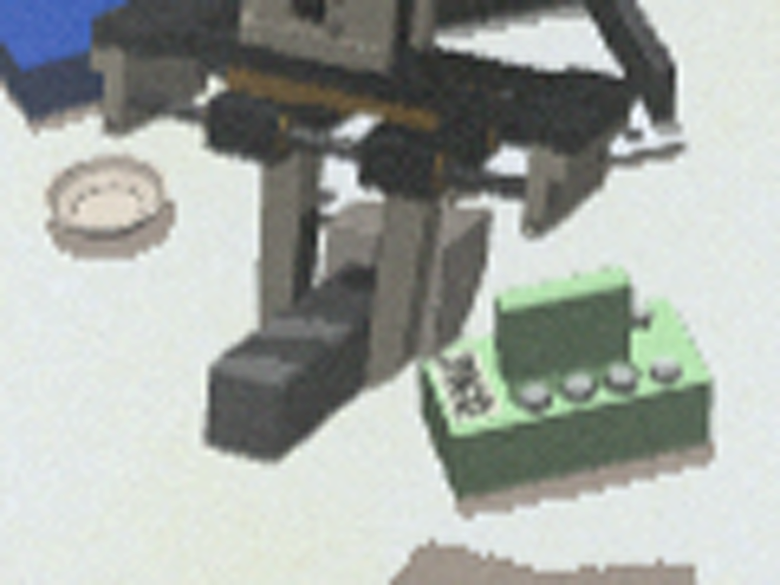

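The side view shows the window end facing the label, with the rack undisturbed at (565,400) in the crop. The hold lasted about 1.5 s at 0.100 m, on the centre. Next I return the scanner to the mat.

>>> {"name": "send_rows", "arguments": {
  "series": [
    {"wx":0.08,"wy":-0.045,"wz":0,"dx":0,"dy":-0.7,"dz":0.7,"fingers":255},
    {"wx":0.08,"wy":-0.045,"wz":-0.05,"dx":0.8,"dy":-1.4,"dz":0,"fingers":255},
    {"wx":0.08,"wy":-0.045,"wz":-0.1,"dx":1.1,"dy":-1.8,"dz":0,"fingers":255},
    {"wx":0.065,"wy":-0.04,"wz":-0.1,"dx":1.3,"dy":-1.9,"dz":0,"fingers":255},
    {"wx":0,"wy":0,"wz":-0.11,"dx":1.3,"dy":-1.9,"dz":-0.5,"fingers":255},
    {"wx":0,"wy":0,"wz":-0.11,"dx":1.3,"dy":-1.9,"dz":-0.5,"fingers":255},
    {"wx":0,"wy":0,"wz":-0.11,"dx":1.3,"dy":-1.9,"dz":-0.5,"fingers":255},
    {"wx":0,"wy":0,"wz":-0.11,"dx":1.2,"dy":-1.8,"dz":-0.5,"fingers":255},
    {"wx":0,"wy":0,"wz":-0.1,"dx":0.8,"dy":-1.2,"dz":-0.5,"fingers":255},
    {"wx":0,"wy":0,"wz":-0.06,"dx":0.2,"dy":-0.4,"dz":0,"fingers":255},
    {"wx":0,"wy":0,"wz":0,"dx":0,"dy":0,"dz":0,"fingers":255}
  ]
}}

```text
t: 10.13
tool_pos: [0.5321, -0.2692, 0.1335]
orientation: [-3.096, -0.267, -0.016]
force: [-0.3, 0.0, -1.9]
opening: 0.0299
```

```bash
cat > place.py <<'E'
from h import *
Rg=R.from_rotvec([-3.109,-.36,-.006]); rel=R.from_euler("z",.2306).inv()*Rg
s=robot.read_state(); Rt=R.from_rotvec(s["orientation"]); T=R.from_euler("z",.16)
print("delta cm",((np.array([.5316,-.2653,.0077])-s["tool_pos"])*100).round(2),"turn",(T*rel*Rt.inv()).as_rotvec().round(3),"F",s["force"].round(1),s["t"].round(2))
E
python3 place.py
```

```text
Traceback (most recent call last):
  File "place.py", line 4, in <module>
    print("delta cm",((np.array([.5316,-.2653,.0077])-s["tool_pos"])*100).round(2),"turn",(T*rel*Rt.inv()).as_rotvec().round(3),"F",s["force"].round(1),s["t"].round(2))
                                                                                                                                                        ^^^^^^^^^^^^
AttributeError: 'float' object has no attribute 'round'
```

```bash
sed -i 's/s\["t"\].round(2)/s["t"]/' place.py; python3 place.py
```

```text
delta cm [ -0.05   0.39 -12.58] turn [-0.022  0.004 -0.012] F [-0.3  0.  -1.9] 10.1333
```

>>> {"name": "send_rows", "arguments": {
  "series": [
    {"wx":-0.022,"wy":0.004,"wz":-0.012,"dx":0,"dy":0.3,"dz":-1.5,"fingers":255},
    {"wx":0,"wy":0,"wz":0,"dx":0,"dy":0,"dz":-2.5,"fingers":255},
    {"wx":0,"wy":0,"wz":0,"dx":0,"dy":0,"dz":-2.5,"fingers":255},
    {"wx":0,"wy":0,"wz":0,"dx":0,"dy":0,"dz":-2,"fingers":255},
    {"wx":0,"wy":0,"wz":0,"dx":0,"dy":0,"dz":-1,"fingers":255},
    {"wx":0,"wy":0,"wz":0,"dx":0,"dy":0,"dz":0,"fingers":255}
  ]
}}

```text
t: 10.63
tool_pos: [0.532, -0.2656, 0.0372]
orientation: [-3.121, -0.271, -0.009]
force: [-0.2, 0.4, -2.3]
opening: 0.0297
```

```bash
python3 place.py
```

```text
delta cm [-0.04  0.03 -2.95] turn [ 0.003  0.002 -0.013] F [-0.2  0.4 -2.3] 10.6333
```

>>> {"name": "send_rows", "arguments": {
  "series": [
    {"wx":0.003,"wy":0.002,"wz":-0.013,"dx":0,"dy":0,"dz":-0.8,"fingers":255},
    {"wx":0,"wy":0,"wz":0,"dx":0,"dy":0,"dz":-0.9,"fingers":255},
    {"wx":0,"wy":0,"wz":0,"dx":0,"dy":0,"dz":-0.5,"fingers":255},
    {"wx":0,"wy":0,"wz":0,"dx":0,"dy":0,"dz":0,"fingers":255}
  ]
}}

```text
t: 10.97
tool_pos: [0.5334, -0.2659, 0.0163]
orientation: [-3.121, -0.254, -0.01]
force: [-0.3, -0.6, -1.8]
opening: 0.0298
```

```bash
python3 place.py
```

```text
delta cm [-0.18  0.06 -0.86] turn [ 0.001  0.002 -0.002] F [-0.3 -0.6 -1.8] 10.9667
```

>>> {"name": "send_rows", "arguments": {
  "series": [
    {"wx":0,"wy":0.002,"wz":0,"dx":-0.18,"dy":0.06,"dz":-0.45,"fingers":255},
    {"wx":0,"wy":0,"wz":0,"dx":0,"dy":0,"dz":-0.35,"fingers":255},
    {"wx":0,"wy":0,"wz":0,"dx":0,"dy":0,"dz":-0.15,"fingers":255}
  ]
}}

```text
t: 11.22
tool_pos: [0.5329, -0.2662, 0.008]
orientation: [-3.123, -0.254, -0.011]
force: [1.2, -0.1, -2.1]
opening: 0.0297
```

```bash
python3 place.py
```

```text
delta cm [-0.13  0.09 -0.03] turn [ 0.003  0.003 -0.003] F [ 1.2 -0.1 -2.1] 11.2167
```

>>> {"name": "send_rows", "arguments": {
  "series": [
    {"wx":0,"wy":0,"wz":0,"dx":-0.1,"dy":0.05,"dz":-0.15,"fingers":255},
    {"wx":0,"wy":0,"wz":0,"dx":0,"dy":0,"dz":-0.1,"fingers":255}
  ]
}}

```text
t: 11.38
tool_pos: [0.5331, -0.2664, 0.0077]
orientation: [-3.124, -0.255, -0.014]
force: [-2.6, 0.8, 5.0]
opening: 0.0297
```

```bash
python3 place.py
```

```text
delta cm [-0.15  0.11  0.  ] turn [ 0.004  0.005 -0.003] F [-2.6  0.8  5. ] 11.3833
```

>>> {"name": "send_rows", "arguments": {
  "series": [
    {"wx":0,"wy":0,"wz":0,"dx":0,"dy":0,"dz":0,"fingers":0},
    {"wx":0,"wy":0,"wz":0,"dx":0,"dy":0,"dz":0,"fingers":0},
    {"wx":0,"wy":0,"wz":0,"dx":0,"dy":0,"dz":0,"fingers":0},
    {"wx":0,"wy":0,"wz":0,"dx":0,"dy":0,"dz":0.3,"fingers":0},
    {"wx":0,"wy":0,"wz":0,"dx":0,"dy":0,"dz":0.5,"fingers":0},
    {"wx":0,"wy":0,"wz":0,"dx":0,"dy":0,"dz":1.5,"fingers":0},
    {"wx":0,"wy":0,"wz":0,"dx":0,"dy":0,"dz":3,"fingers":0},
    {"wx":0,"wy":0,"wz":0,"dx":0,"dy":0,"dz":4,"fingers":0},
    {"wx":0,"wy":0,"wz":0,"dx":0,"dy":0,"dz":4,"fingers":0},
    {"wx":0,"wy":0,"wz":0,"dx":0,"dy":0,"dz":4,"fingers":0},
    {"wx":0,"wy":0,"wz":0,"dx":0,"dy":0,"dz":2,"fingers":0},
    {"wx":0,"wy":0,"wz":0,"dx":0,"dy":0,"dz":0,"fingers":0}
  ]
}}

```text
t: 12.38
tool_pos: [0.5299, -0.2645, 0.2112]
orientation: [-3.123, -0.254, -0.012]
force: [0.0, -0.0, 0.4]
opening: 0.0925
```

Run:
```python
from h import *
s=shot("wrist","w4.png",None,1.5,1.0);np.save("s4.npy",np.r_[s["tool_pos"],s["orientation"]])
```

```text
(no output)
```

View pics/w4.png

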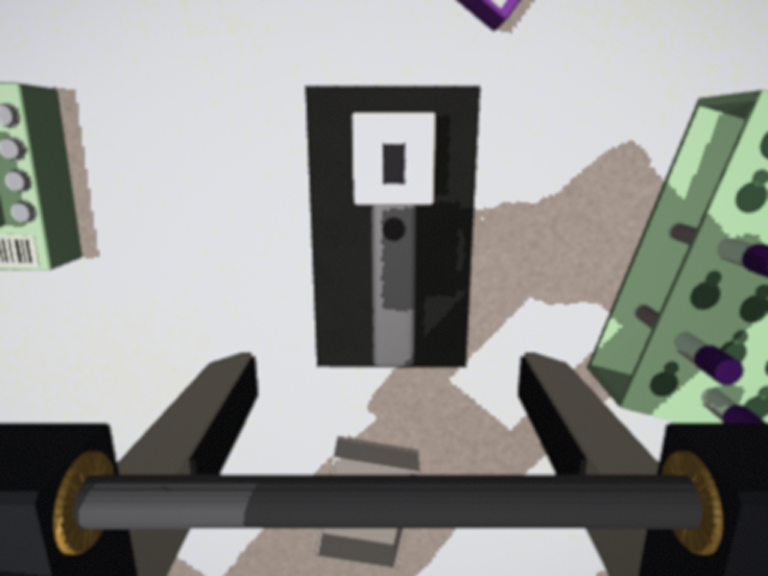

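Run:
```python
from h import *
v=np.load("s4.npy"); KE=cam("wrist",dict(tool_pos=v[:3],orientation=v[3:])); mm=1e-3
up=lambda p:(np.array(p)+.5)/1.5-.5
for z in (52,):
 a=fit(up([(352,112),(434,112),(434,204),(354,205)]),np.array([(85,25,z),(85,-25,z),(30,-25,z),(30,25,z)])*mm,KE,[.5,-.2,.3])
b=fit(up([(306,87),(480,87),(467,366),(318,366)]),np.array([(105,60,3),(105,-60,3),(-105,-60,3),(-105,60,3)])*mm,KE,[.5,-.2,.3])
print(a,b)
d=a[0]-b[0]; print((R.from_euler("z",-b[0][2]).apply([d[0],d[1],0])*1e3).round(1))
s=robot.read_state(); y=.121
jaw=y-np.pi/2; Rt=R.from_rotvec(s["orientation"])
T=R.from_matrix(np.array([[-np.sin(jaw),np.cos(jaw),0],[np.cos(jaw),np.sin(jaw),0],[0,0,-1]]).T[:, :].T)
T=R.from_matrix(np.array([[np.cos(y),np.sin(y),0],[np.cos(jaw),np.sin(jaw),0],[0,0,-1]]).T)
print((T*Rt.inv()).as_rotvec(),(np.array([.5424,-.0001,.2])-s["tool_pos"])*100)
```

```text
(array([ 0.54146098, -0.26555556,  0.17347222]), [[0.4, 0.3], [0.7, 0.3], [0.3, 0.1], [0.1, 0.1]]) (array([ 0.54019387, -0.26488502,  0.16422016]), [[0.9, 0.6], [0.9, 0.8], [0.5, 1.8], [0.5, 1.6]])
[ 1.1 -0.9  0. ]
[-0.008856    0.00672192 -0.0413783 ] [ 1.25209537 26.44102745 -0.97683656]
```

The scanner lies flat, about 1 mm from the mat centre and aligned to 0.01 rad. Now on to the rack.

>>> {"name": "send_rows", "arguments": {
  "series": [
    {"wx":-0.009,"wy":0.007,"wz":-0.041,"dx":0.2,"dy":2.5,"dz":0,"fingers":0},
    {"wx":0,"wy":0,"wz":0,"dx":0.2,"dy":4,"dz":0,"fingers":0},
    {"wx":0,"wy":0,"wz":0,"dx":0.2,"dy":4,"dz":0,"fingers":0},
    {"wx":0,"wy":0,"wz":0,"dx":0.2,"dy":4,"dz":0,"fingers":0},
    {"wx":0,"wy":0,"wz":0,"dx":0.2,"dy":4,"dz":0,"fingers":0},
    {"wx":0,"wy":0,"wz":0,"dx":0.2,"dy":4,"dz":0,"fingers":0},
    {"wx":0,"wy":0,"wz":0,"dx":0,"dy":2.5,"dz":0,"fingers":0},
    {"wx":0,"wy":0,"wz":0,"dx":0,"dy":0,"dz":0,"fingers":0},
    {"wx":0,"wy":0,"wz":0,"dx":0,"dy":0,"dz":0,"fingers":0}
  ]
}}

```text
t: 13.18
tool_pos: [0.533, -0.0048, 0.1948]
orientation: [-3.133, -0.179, 0.027]
force: [-0.2, -1.4, -0.6]
opening: 0.0927
```

Run:
```python
from h import *
s=shot("wrist","w5.png",None,1.5,1.0);np.save("s5.npy",np.r_[s["tool_pos"],s["orientation"]]);print(s["tool_pos"])
```

```text
[ 0.53300929 -0.00475353  0.19479048]
```

View pics/w5.png

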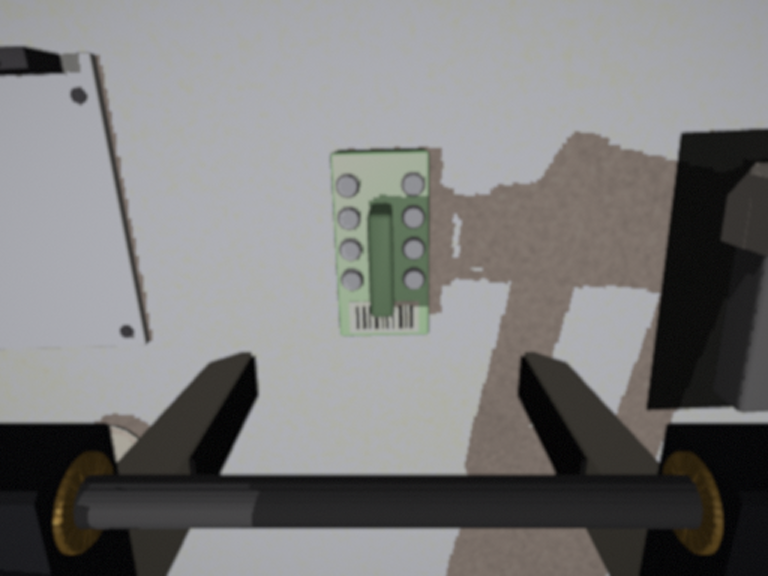

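Run:
```python
from h import *
v=np.load("s5.npy"); KE=cam("wrist",dict(tool_pos=v[:3],orientation=v[3:])); mm=1e-3
up=lambda p:(np.array(p)+.5)/1.5-.5
a=fit(up([(332,153),(428,152),(429,334),(341,335)]),np.array([(60,30,40),(60,-30,40),(-60,-30,40),(-60,30,40)])*mm,KE,[.5,0,.1]);print(a)
u=unproj(up([(97,54),(148,342)]),.008,KE); print(u)
s=robot.read_state(); x0,y0,y=a[0]; jaw=y-np.pi/2; Rt=R.from_rotvec(s["orientation"])
T=R.from_matrix(np.array([[np.cos(y),np.sin(y),0],[np.cos(jaw),np.sin(jaw),0],[0,0,-1]]).T)
print((T*Rt.inv()).as_rotvec().round(3),((np.array([x0,y0,.05])-s["tool_pos"])*100).round(2))
```

```text
(array([5.42205721e-01, 2.17491709e-04, 1.36337914e-01]), [[1.1, 0.3], [1.6, 1.1], [0.3, 0.8], [0.5, 1.2]])
[[0.63804034 0.19130036 0.008     ]
 [0.44370509 0.1654309  0.008     ]]
[-0.002 -0.018  0.023] [  0.94   0.52 -14.45]
```

>>> {"name": "send_rows", "arguments": {
  "series": [
    {"wx":-0.002,"wy":-0.018,"wz":0.014,"dx":0.94,"dy":0.5,"dz":-1.5,"fingers":0},
    {"wx":0,"wy":0,"wz":0,"dx":0,"dy":0,"dz":-2.5,"fingers":0},
    {"wx":0,"wy":0,"wz":0,"dx":0,"dy":0,"dz":-2.5,"fingers":0},
    {"wx":0,"wy":0,"wz":0,"dx":0,"dy":0,"dz":-2.5,"fingers":0},
    {"wx":0,"wy":0,"wz":0,"dx":0,"dy":0,"dz":-1.5,"fingers":0},
    {"wx":0,"wy":0,"wz":0,"dx":0,"dy":0,"dz":0,"fingers":0}
  ]
}}

```text
t: 13.73
tool_pos: [0.5415, -0.0082, 0.0828]
orientation: [3.134, 0.19, -0.001]
force: [0.1, 0.1, -1.2]
opening: 0.093
```

```bash
cat > tgt.py <<'E'
from h import *
import sys
x0,y0,z0,y=map(float,sys.argv[1:5])
s=robot.read_state(); jaw=y-np.pi/2; Rt=R.from_rotvec(s["orientation"])
T=R.from_matrix(np.array([[np.cos(y),np.sin(y),0],[np.cos(jaw),np.sin(jaw),0],[0,0,-1]]).T)
print("pos",s["tool_pos"].round(4),"turn",(T*Rt.inv()).as_rotvec().round(4),"d cm",((np.array([x0,y0,z0])-s["tool_pos"])*100).round(2),"F",s["force"].round(1),"M",s["wrist_torque"].round(2),"t",s["t"],"op",round(s["opening"],4))
E
python3 tgt.py .5422 .0002 .049 .125
```

```text
pos [ 0.5415 -0.0082  0.0828] turn [ 0.0021 -0.0003  0.0041] d cm [ 0.07  0.84 -3.38] F [ 0.1  0.1 -1.2] M [0.01 0.19 0.02] t 13.7333 op 0.093
```

>>> {"name": "send_rows", "arguments": {
  "series": [
    {"wx":0.002,"wy":0,"wz":0.004,"dx":0.07,"dy":0.84,"dz":-0.5,"fingers":0},
    {"wx":0,"wy":0,"wz":0,"dx":0,"dy":0,"dz":-1.2,"fingers":0},
    {"wx":0,"wy":0,"wz":0,"dx":0,"dy":0,"dz":-0.8,"fingers":0},
    {"wx":0,"wy":0,"wz":0,"dx":0,"dy":0,"dz":0,"fingers":0}
  ]
}}

```text
t: 14.07
tool_pos: [0.5425, -0.0024, 0.0561]
orientation: [3.136, 0.19, -0.001]
force: [-0.2, 0.2, -0.5]
opening: 0.0931
```

```bash
python3 tgt.py .5422 .0002 .050 .125
```

```text
pos [ 0.5425 -0.0024  0.0561] turn [ 0.0004 -0.0008  0.0042] d cm [-0.03  0.26 -0.61] F [-0.2  0.2 -0.5] M [ 0.01  0.12 -0.01] t 14.0667 op 0.0931
```

>>> {"name": "send_rows", "arguments": {
  "series": [
    {"wx":0,"wy":-0.001,"wz":0.004,"dx":0,"dy":0.26,"dz":-0.45,"fingers":255},
    {"wx":0,"wy":0,"wz":0,"dx":0,"dy":0,"dz":0,"fingers":255},
    {"wx":0,"wy":0,"wz":0,"dx":0,"dy":0,"dz":0,"fingers":255},
    {"wx":0,"wy":0,"wz":0,"dx":0,"dy":0,"dz":0,"fingers":255},
    {"wx":0,"wy":0,"wz":0,"dx":0,"dy":0,"dz":0,"fingers":255},
    {"wx":0,"wy":0,"wz":0,"dx":0,"dy":0,"dz":0,"fingers":255},
    {"wx":0,"wy":0,"wz":0,"dx":0,"dy":0,"dz":0,"fingers":255},
    {"wx":0,"wy":0,"wz":0,"dx":0,"dy":0,"dz":0,"fingers":255}
  ],
  "newtons": 50
}}

```text
t: 14.73
tool_pos: [0.5453, 0.0004, 0.0546]
orientation: [3.134, 0.198, 0.009]
force: [-0.0, 0.4, 0.7]
opening: 0.0441
```

```bash
python3 tgt.py .5422 .0002 .0505 .125
```

```text
pos [5.453e-01 4.000e-04 5.460e-02] turn [ 0.0011  0.0061 -0.0011] d cm [-0.31 -0.02 -0.41] F [-0.   0.4  0.7] M [-0.05  0.15  0.01] t 14.7333 op 0.0441
```

>>> {"name": "send_rows", "arguments": {
  "series": [
    {"wx":0,"wy":0.006,"wz":0,"dx":-0.3,"dy":0,"dz":-0.4,"fingers":255},
    {"wx":0,"wy":0,"wz":0,"dx":0,"dy":0,"dz":0,"fingers":255},
    {"wx":0,"wy":0,"wz":0,"dx":0,"dy":0,"dz":0,"fingers":255},
    {"wx":0,"wy":0,"wz":0,"dx":0,"dy":0,"dz":0,"fingers":255},
    {"wx":0,"wy":0,"wz":0,"dx":0,"dy":0,"dz":0,"fingers":255},
    {"wx":0,"wy":0,"wz":0,"dx":0,"dy":0,"dz":0,"fingers":255},
    {"wx":0,"wy":0,"wz":0,"dx":0,"dy":0,"dz":0,"fingers":255},
    {"wx":0,"wy":0,"wz":0,"dx":0,"dy":0,"dz":0,"fingers":255}
  ]
}}

```text
t: 15.4
tool_pos: [0.542, 0.0004, 0.0503]
orientation: [3.134, 0.198, -0.001]
force: [-0.8, 0.5, 0.1]
opening: 0.0138
```

```bash
python3 tgt.py .5422 .0002 .0505 .125
```

```text
pos [5.42e-01 4.00e-04 5.03e-02] turn [ 0.001  -0.0005 -0.001 ] d cm [ 0.02 -0.02  0.02] F [-0.8  0.5  0.1] M [ 0.02  0.16 -0.04] t 15.4 op 0.0138
```

>>> {"name": "send_rows", "arguments": {
  "series": [
    {"wx":0,"wy":0,"wz":0,"dx":0,"dy":0,"dz":1,"fingers":255},
    {"wx":0,"wy":0,"wz":0,"dx":0,"dy":0,"dz":2,"fingers":255},
    {"wx":0,"wy":0,"wz":0,"dx":0,"dy":0,"dz":2.5,"fingers":255},
    {"wx":0,"wy":0,"wz":0,"dx":0,"dy":0,"dz":2.5,"fingers":255},
    {"wx":0,"wy":0,"wz":0,"dx":0,"dy":2,"dz":1.5,"fingers":255},
    {"wx":0,"wy":0,"wz":0.02,"dx":-0.2,"dy":3,"dz":0.3,"fingers":255},
    {"wx":0,"wy":0,"wz":0,"dx":-0.2,"dy":3.5,"dz":0.2,"fingers":255},
    {"wx":0,"wy":0,"wz":0,"dx":-0.2,"dy":3.5,"dz":0.2,"fingers":255},
    {"wx":0,"wy":0,"wz":0,"dx":-0.2,"dy":3.5,"dz":0.2,"fingers":255},
    {"wx":0,"wy":0,"wz":0,"dx":-0.2,"dy":3.5,"dz":0.2,"fingers":255},
    {"wx":0,"wy":0,"wz":0,"dx":-0.2,"dy":3.2,"dz":0.2,"fingers":255},
    {"wx":0,"wy":0,"wz":0,"dx":0,"dy":1.5,"dz":0,"fingers":255},
    {"wx":0,"wy":0,"wz":0,"dx":0,"dy":0,"dz":0,"fingers":255}
  ]
}}

```text
t: 16.48
tool_pos: [0.5222, 0.2461, 0.1671]
orientation: [-3.133, -0.221, 0.012]
force: [0.1, -0.8, -3.4]
opening: 0.0137
```

```bash
python3 tgt.py .5297 .263 .068 .14;python3 - <<'E'
from h import *
s=shot("wrist","w6.png",None,1.5,1.2);np.save("s6.npy",np.r_[s["tool_pos"],s["orientation"]])
E
```

```text
pos [0.5222 0.2461 0.1671] turn [ 0.     -0.0075 -0.0008] d cm [ 0.75  1.69 -9.91] F [ 0.1 -0.8 -3.4] M [-0.02  0.11  0.02] t 16.4833 op 0.0137
```

View pics/w6.png

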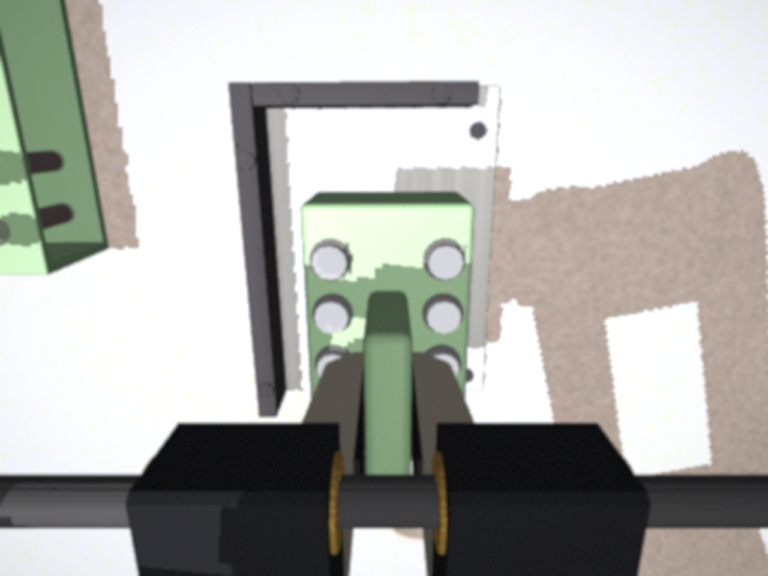

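Run:
```python
from h import *
v=np.load("s6.npy"); KE=cam("wrist",dict(tool_pos=v[:3],orientation=v[3:])); mm=1e-3
up=lambda p:(np.array(p)+.5)/1.5-.5
M=np.array([(100,75,43),(100,-57,43),(-100,75,43),(88,63,43),(88,-57,43),(100,-75,8)])*mm
p=up([(230,84),(477,81),(261,416),(253,106),(478,104),(500,85)])
a=fit(p,M,KE,[.53,.25,.14]);print(a)
x,y,w=a[0];Rz=R.from_euler("z",w); print("seat",np.array([x,y,0])+Rz.apply([.028,.033,0]))
```

```text
(array([0.52893619, 0.25512896, 0.15299473]), [[1.8, 0.6], [1.9, 0.7], [0.4, 1.7], [0.4, 0.8], [0.6, 0.3], [0.3, 0.1]])
seat [0.55157997 0.29201065 0.        ]
```

```bash
python3 tgt.py .5386 .2747 .065 .149
```

```text
pos [0.5223 0.245  0.1671] turn [ 0.0006 -0.0076  0.0083] d cm [  1.63   2.97 -10.21] F [ 0.1  0.3 -3.2] M [-0.04  0.14 -0.02] t 16.5333 op 0.0136
```

>>> {"name": "send_rows", "arguments": {
  "series": [
    {"wx":0,"wy":-0.007,"wz":0.008,"dx":0.8,"dy":1.4,"dz":0,"fingers":255},
    {"wx":0,"wy":0,"wz":0,"dx":0.7,"dy":1.3,"dz":-1,"fingers":255},
    {"wx":0,"wy":0,"wz":0,"dx":0,"dy":0,"dz":-2,"fingers":255},
    {"wx":0,"wy":0,"wz":0,"dx":0,"dy":0,"dz":-2,"fingers":255},
    {"wx":0,"wy":0,"wz":0,"dx":0,"dy":0,"dz":-1.5,"fingers":255},
    {"wx":0,"wy":0,"wz":0,"dx":0,"dy":0,"dz":0,"fingers":255}
  ]
}}

```text
t: 17.03
tool_pos: [0.5391, 0.2669, 0.1022]
orientation: [3.13, 0.23, 0.001]
force: [-0.5, -1.0, -2.9]
opening: 0.0138
```

```bash
python3 tgt.py .5386 .2747 .0583 .149
```

```text
pos [0.5391 0.2669 0.1022] turn [0.0036 0.0012 0.0024] d cm [-0.05  0.78 -4.39] F [-0.5 -1.  -2.9] M [-0.04  0.21 -0.02] t 17.0333 op 0.0138
```

>>> {"name": "send_rows", "arguments": {
  "series": [
    {"wx":0.003,"wy":0.001,"wz":0.002,"dx":0,"dy":0.4,"dz":-1,"fingers":255},
    {"wx":0,"wy":0,"wz":0,"dx":0,"dy":0,"dz":-1.5,"fingers":255},
    {"wx":0,"wy":0,"wz":0,"dx":0,"dy":0,"dz":-0.8,"fingers":255},
    {"wx":0,"wy":0,"wz":0,"dx":0,"dy":0,"dz":0,"fingers":255}
  ]
}}

```text
t: 17.37
tool_pos: [0.5403, 0.2681, 0.0693]
orientation: [3.133, 0.228, 0.001]
force: [0.1, -1.1, -3.6]
opening: 0.0137
```

```bash
python3 tgt.py .5386 .2747 .0583 .149
```

```text
pos [0.5403 0.2681 0.0693] turn [0.0007 0.0008 0.0037] d cm [-0.17  0.66 -1.1 ] F [ 0.1 -1.1 -3.6] M [-0.01  0.17 -0.02] t 17.3667 op 0.0137
```

>>> {"name": "send_rows", "arguments": {
  "series": [
    {"wx":0,"wy":0.001,"wz":0.003,"dx":0,"dy":0.2,"dz":-0.5,"fingers":255},
    {"wx":0,"wy":0,"wz":0,"dx":0,"dy":0,"dz":-0.4,"fingers":255},
    {"wx":0,"wy":0,"wz":0,"dx":0,"dy":0,"dz":-0.2,"fingers":255}
  ]
}}

```text
t: 17.62
tool_pos: [0.5418, 0.2702, 0.0598]
orientation: [-3.133, -0.232, -0.003]
force: [-0.2, -1.0, -4.2]
opening: 0.0137
```

```bash
python3 tgt.py .5386 .2747 .0583 .149
```

```text
pos [0.5418 0.2702 0.0598] turn [-0.0003  0.0021  0.0012] d cm [-0.32  0.45 -0.15] F [-0.2 -1.  -4.2] M [-0.04  0.11 -0.05] t 17.6167 op 0.0137
```

>>> {"name": "send_rows", "arguments": {
  "series": [
    {"wx":0,"wy":0.002,"wz":0.001,"dx":0,"dy":0,"dz":-0.15,"fingers":255},
    {"wx":0,"wy":0,"wz":0,"dx":0,"dy":0,"dz":-0.1,"fingers":255},
    {"wx":0,"wy":0,"wz":0,"dx":0,"dy":0,"dz":-0.1,"fingers":255}
  ]
}}

```text
t: 17.87
tool_pos: [0.5429, 0.2707, 0.0583]
orientation: [-3.132, -0.234, -0.004]
force: [-2.6, -0.6, 4.8]
opening: 0.0139
```

```bash
python3 tgt.py .5512 .2917 .0583 .149
```

```text
pos [0.5429 0.2707 0.0583] turn [-0.0011  0.0022 -0.0003] d cm [ 0.83  2.1  -0.  ] F [-2.6 -0.6  4.8] M [-0.47  0.91 -0.07] t 17.8667 op 0.0139
```

>>> {"name": "send_rows", "arguments": {
  "series": [
    {"wx":0,"wy":0.002,"wz":0,"dx":-0.07,"dy":0.5,"dz":-0.03,"fingers":255},
    {"wx":0,"wy":0,"wz":0,"dx":-0.07,"dy":0.5,"dz":-0.03,"fingers":255},
    {"wx":0,"wy":0,"wz":0,"dx":-0.07,"dy":0.4,"dz":-0.03,"fingers":255},
    {"wx":0,"wy":0,"wz":0,"dx":0,"dy":0.0,"dz":-0.03,"fingers":255}
  ]
}}

```text
t: 18.2
tool_pos: [0.5417, 0.2864, 0.0584]
orientation: [-3.131, -0.234, -0.004]
force: [-1.2, -1.4, 2.2]
opening: 0.0136
```

```bash
python3 tgt.py .5512 .2917 .0583 .149
```

```text
pos [0.5417 0.2864 0.0584] turn [-0.0019  0.0025  0.    ] d cm [ 0.95  0.53 -0.01] F [-1.2 -1.4  2.2] M [-0.3   0.56 -0.07] t 18.2 op 0.0136
```

>>> {"name": "send_rows", "arguments": {
  "series": [
    {"wx":-0.001,"wy":0.002,"wz":0,"dx":0.3,"dy":0.15,"dz":-0.03,"fingers":255},
    {"wx":0,"wy":0,"wz":0,"dx":0.3,"dy":0.15,"dz":-0.03,"fingers":255},
    {"wx":0,"wy":0,"wz":0,"dx":0,"dy":0.15,"dz":-0.02,"fingers":255}
  ]
}}

```text
t: 18.45
tool_pos: [0.5483, 0.2918, 0.0583]
orientation: [-3.132, -0.235, -0.002]
force: [-0.1, -4.7, 4.0]
opening: 0.0134
```

```bash
python3 tgt.py .5512 .2917 .0583 .149
```

```text
pos [0.5483 0.2918 0.0583] turn [-0.0007  0.0011 -0.0011] d cm [ 0.29 -0.01 -0.  ] F [-0.1 -4.7  4. ] M [-1.18  0.42 -0.1 ] t 18.45 op 0.0134
```

>>> {"name": "send_rows", "arguments": {
  "series": [
    {"wx":0,"wy":0,"wz":0,"dx":0,"dy":0.2,"dz":-0.03,"fingers":255},
    {"wx":0,"wy":0,"wz":0,"dx":0.2,"dy":0.23,"dz":-0.03,"fingers":255}
  ]
}}

```text
t: 18.62
tool_pos: [0.5502, 0.2925, 0.0584]
orientation: [3.127, 0.233, -0.003]
force: [-5.8, -11.6, 8.9]
opening: 0.0139
```

```bash
python3 tgt.py .5512 .2917 .0583 .149
```

```text
pos [0.5502 0.2925 0.0584] turn [ 0.0061 -0.0012  0.0001] d cm [ 0.1  -0.08 -0.01] F [ -5.8 -11.6   8.9] M [-2.2   1.07 -0.22] t 18.6167 op 0.0139
```

>>> {"name": "send_rows", "arguments": {
  "series": [
    {"wx":0.006,"wy":-0.001,"wz":0,"dx":0.2,"dy":0.15,"dz":-0.02,"fingers":255},
    {"wx":0.004,"wy":0,"wz":0,"dx":0.2,"dy":0.15,"dz":-0.02,"fingers":255}
  ]
}}

```text
t: 18.78
tool_pos: [0.552, 0.2926, 0.0584]
orientation: [3.132, 0.232, -0.011]
force: [-21.5, -10.6, 19.7]
opening: 0.0137
```

```bash
python3 tgt.py .5512 .2917 .0583 .149
```

```text
pos [0.552  0.2926 0.0584] turn [ 0.0017 -0.0067  0.0012] d cm [-0.08 -0.09 -0.01] F [-21.5 -10.6  19.7] M [-1.89  3.3  -0.14] t 18.7833 op 0.0137
```

>>> {"name": "send_rows", "arguments": {
  "series": [
    {"wx":0.004,"wy":-0.007,"wz":0.001,"dx":0.08,"dy":0.2,"dz":-0.03,"fingers":255}
  ]
}}

```text
t: 18.87
tool_pos: [0.5519, 0.2927, 0.0584]
orientation: [3.132, 0.232, -0.005]
force: [-5.0, -12.8, 8.1]
opening: 0.0138
```

```bash
python3 tgt.py .552 .2926 .0583 .149; python3 -c "
from h import *
for i in range(4): robot.read_camera('top')
shot('top','t7.png',(105,160,120,110),5.4)
shot('wrist','w7.png',None,1.5,1.2)"; python3 tgt.py .552 .2926 .0583 .149
```

```text
pos [0.5519 0.2927 0.0584] turn [ 0.001  -0.0028  0.0009] d cm [ 0.01 -0.01 -0.01] F [ -5.  -12.8   8.1] M [-2.27  0.93 -0.11] t 18.8667 op 0.0138
pos [0.5519 0.2926 0.0583] turn [ 0.0011 -0.0024  0.0009] d cm [ 0.01 -0.   -0.  ] F [ -8.6 -11.2  10.8] M [-1.96  1.52 -0.14] t 19.1667 op 0.0136
```

View pics/w7.png

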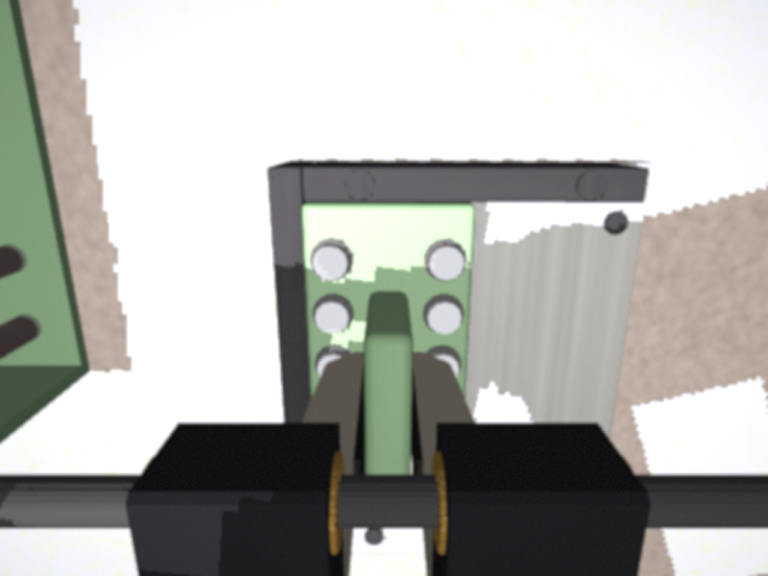

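View pics/t7.png

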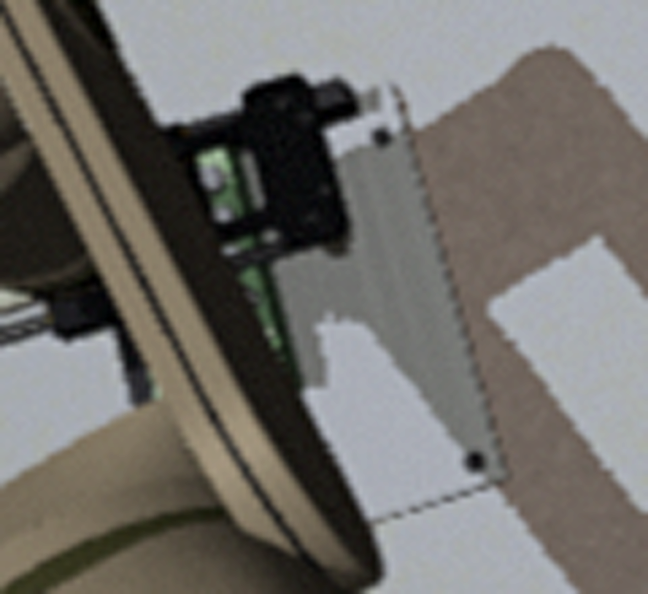

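Run:
```python
import cv2
a=cv2.imread("pics/raw_w7.png")[100:190,175:330]; cv2.imwrite("pics/w7c.png",cv2.convertScaleAbs(cv2.resize(a,None,fx=5,fy=5,interpolation=cv2.INTER_CUBIC),alpha=1.3))
```

```text
(no output)
```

View pics/w7c.png

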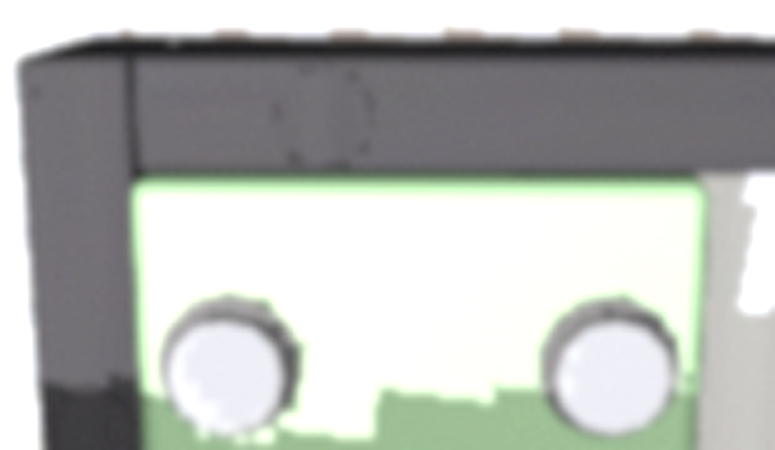

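Both faces sit flush: the rack's end edge is parallel to the end stop in the crop, and the side edge lies along the side stop. I'll push slightly harder and recheck.

>>> {"name": "send_rows", "arguments": {
  "series": [
    {"wx":0.004,"wy":-0.008,"wz":0.001,"dx":0.15,"dy":0.26,"dz":-0.03,"fingers":255}
  ]
}}

```text
t: 19.25
tool_pos: [0.552, 0.2927, 0.0583]
orientation: [3.131, 0.233, 0.002]
force: [-14.8, -17.1, 18.5]
opening: 0.0136
```

```bash
for k in 1 2 3; do python3 -c "
from h import *
for i in range(5): robot.read_camera('side')"; python3 tgt.py .552 .2926 .0583 .149;done
```

```text
pos [0.552  0.2927 0.0583] turn [0.0014 0.0016 0.0007] d cm [ 0.   -0.01 -0.  ] F [-11.8 -14.1  13.5] M [-2.34  2.41 -0.11] t 19.5 op 0.0138
pos [0.552  0.2927 0.0583] turn [0.0014 0.0016 0.0008] d cm [ 0.   -0.01 -0.  ] F [-13.  -13.9  14.3] M [-2.33  2.37 -0.16] t 19.75 op 0.0136
pos [0.552  0.2927 0.0583] turn [0.0014 0.0016 0.0008] d cm [ 0.   -0.01 -0.  ] F [-11.5 -14.3  13.9] M [-2.36  2.35 -0.1 ] t 20.0 op 0.0139
```

```bash
python3 -c "
from h import *
shot('side','sd8.png',None,1.5)
shot('wrist','w8.png',(175,100,155,90),5,1.2)"
```

```text
(no output)
```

View pics/sd8.png

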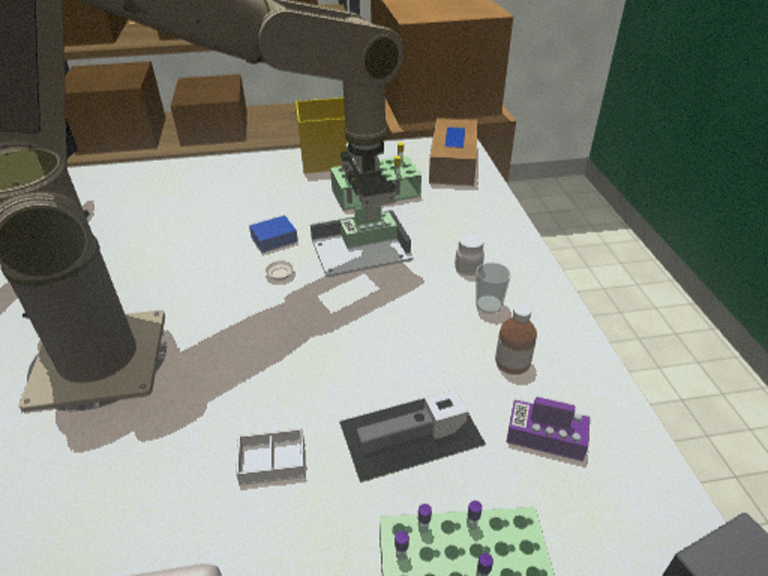

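View pics/w8.png

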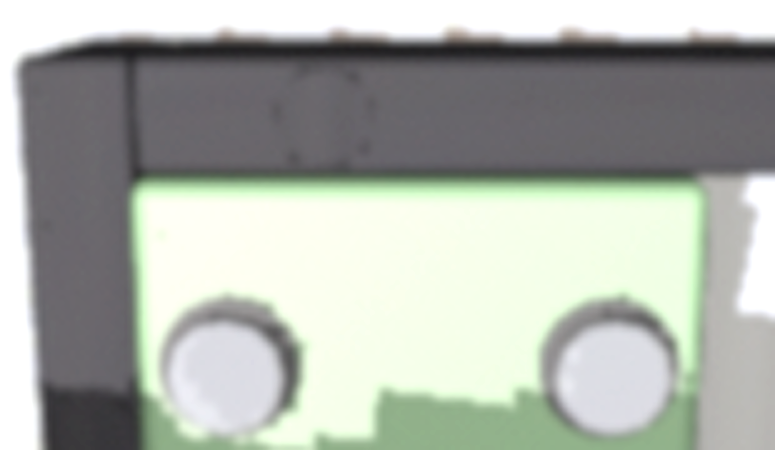

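The rack sits flat in the corner, the scanner lies in the middle of the mat at (412,425) in the side view, and the bystanders are where they started. I'm handing the job in.

```bash
python3 -c "
from plant import robot
print(robot.close_job()); s=robot.read_state(); print(s['t'],s['force'])"
```

```text
the job is handed in; nothing more can be done
None
the job is handed in; nothing more can be done
```

The job is done and handed in at about 20 s of the 72 s allowed.

- **Scan:** I held the scanner's window on the label centre for about 1.5 s at 0.10 m. By my pose model the aim stayed within about 1 mm. An earlier hold using zero-shift rows drifted about 5 mm, so I corrected it and held through camera calls instead.
- **Scanner put back:** the wrist camera afterwards put it about 1.4 mm from the mat centre and 0.01 rad off the mat's axis. It was lying on its underside.
- **Rack:** it is in the corner, lengthwise along the side stop and still gripped by its handle.
    - **Contact forces:** in the last readings it pressed about 13 N on the end stop, 12 N on the side stop and 14 N downward. These were steady for 0.75 s.
    - **Fit:** the wrist image shows its edges flush with and parallel to both stops. Tilt is within about 0.002 rad.
- **Rest of the bench:** the last side view shows everything else where it was. I checked this by eye only.
- **Disagreements:** the cameras differed by 2–3 mm on the label position and by about 0.02 rad on the deck's angle. I used the wrist camera's label position, an average for the deck's angle, and contact force for the final seating.

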